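# Lock lamp blocks in the wedge clamp board and set the dust damper

### The arm

A 6-joint arm with a two-finger parallel gripper is mounted at the origin on the work surface. World frame = base frame: x ahead of the robot, y to its left, z up, the work surface at z = 0. Lengths are in mm, angles in degrees, forces in N, time in s.
With the tool pointing down it reaches from about 350 to 850 mm from the base axis. Payload 8.1 kg.
Tool frame: the origin (TCP) lies at the very end of the fingers, on their centre line; the grasp point (between the pads) lies 19 mm behind it; z points along the fingers, y is the line along which they close (so a half turn about z gives the same grasp; the last joint's range is limited). The gripper opens to 85 mm and grips with 20 to 120 N. Pads are 22 mm wide; open, the fingers measure 114 mm over their backs; the gripper's body (76 mm by 85 mm) begins 54 mm behind the grasp point. The pads swing forward as they close: fully open they stand 13 mm farther back than shut.
Start: joints at [65.466, 7.471, 85.268, -0, 87.261, -4.893], TCP at [201.654, 565.103, 231.292] pointing down, gripper open.
Joint ranges: [-169.43, 169.43], [-51.17, 129.36], [1.28, 143.12], [-76.62, 256.62], [0, 156.53], [-152.29, 152.29]. Speed limits (degrees/s): [136.94, 136.94, 159.86, 180, 180, 180].

### API

Orientations are given as [roll, pitch, yaw] about the fixed x, y, z axes, in that order (R = Rz(yaw) Ry(pitch) Rx(roll)).
In Python, from bench import sense, eyes, job, models gives the robot as it stands. The module is installed in compiled form; this text tells all that it offers.
- The arm moves only by the tool apply_moves, never from a script. Its argument "rows" is a list of rows, each a list of 6 numbers: the shift along the tool's x, y, z in mm, then the turn, a rotation vector about the tool's x, y, z in rad. In form: [[dx, dy, dz, rx, ry, rz], ...]. A call has exactly 5 rows; each row shifts and turns the commanded pose from where the row before left it, along the tool's axes as they then stand; what a row does not reach is not made up. A row lasts 1/8 s, in which the tool goes at most 62.5 mm and 10.7 degrees, less where a joint would pass 70% of its speed; a pose out of reach is approached as far as the arm can. A call is refused whole if a number of a shift passes 62.5 or a number of a turn 0.188, either way. A call with a gripper value outside its range is refused whole. "fingers" is the finger opening in mm, from 0 to 85.4, set as the call begins (left out, the last holds). The fingers move at their own pace and stop on an object; "grip_force" is the grip in N (left out, the last holds). Time passes only in rows, so rows that do not move let the fingers close, or fill a call up. It gives the time, the measured TCP pose, the force, the opening and the grip force at its end, in the units of the state.
- sense(): the state, without advancing time (a new reading comes with each control period).
- eyes.snapshot(name): name is "scene" or "side" or "wrist"; returns (picture, depth): 400x640x3 uint8, red, green, blue; 400x640 float32, mm along the optical axis (not along the pixel's ray), 0 where there is no reading.
- eyes.get_calibration(name): a dict with "intrinsics" (3x3 intrinsics, pixels), "R" (3x3) and "t" (3): a world point X has camera coordinates R X + t; the wrist camera has in their place "mount" (4x4, takes a point from camera to tool coordinates, whose origin is the TCP and whose axes are the flange's). Camera axes: x right, y down, z forward; pixel columns grow to the right and rows downward; lengths in mm; the calibration is good to about 2 mm. The wrist camera is an equidistant fisheye: a pixel r from the principal point sees the ray r / f radians off the axis. A picture is of the moment at which its call begins: read the wrist's pose just before it. get_calibration takes no time and is no camera call.
- job.hand_in(): hands the job in; it is judged then, once.
Trained networks look in the newest picture that a camera, given by its name, has taken for a name from the list of things; names that differ only in an ending like _2 or _b are one class to them, and where a whole thing is asked for, a point or a joint stands for the part that bears it (a point fixed in the world has none). Each returns a list of dicts, best first, with "confidence" (0 to 1); they miss things now and then, are a little off and sometimes report something else, mostly with a low value. They report only what shows in the picture. A call takes as long as a camera call. They do not tell look-alikes from the thing itself.
- models.boxes_of(name, camera): "xyz" ([x, y, z] in mm, in world coordinates, good to about 4 mm: the middle of the surface that is visible of it).
- models.cut_out(name, camera): "pixels" (400x640 bool, what is visible of it).
- models.place_of(name, camera): "xyz" ([x, y, z] in mm, in world coordinates, good to about 4 mm: a listed point, or the origin of a listed thing).
The state is a dict: "time": time; "joint_pos": joint angles; "qd": joint speeds; "joint_efforts": joint torques, N m; "tool_pos": TCP position; "tcp_rot": TCP orientation; "ft_force": force on the tool from outside, world axes, zero at the start; "wrist_torque": the same for the moment, N m; "finger_gap": finger opening in mm; "grip_force": force on a finger pad.
Only numpy, scipy, OpenCV 4.12 (cv2) and the standard library are available. Lean on these libraries where they do the work, as an engineer would, in place of code of your own. Each camera call takes 0.05 s, during which the arm holds its last target. There are 200 camera calls.

### The job

Get the lamp blocks ready for sanding: set every red lamp block on the bench side by side in the wedge clamp board, flat with the brass insert up, fill the row up to five with pine packers if there are fewer, and drive the oak wedge into the last gap, thin end first, until it locks the row tight against the end stop. Set the dust duct's damper lever to half open (the yellow mark, 45 degrees). Leave the other things on the bench where they are.

Things in the scene. Friction and masses are not known exactly. Their poses are not given: they have to be found in the camera images.
- clamp_board: Wedge clamp board, fixed: pale wood bed 240 (x) by 310 (y) by 18 mm thick, origin at the centre of its underside, x away from the robot, y to the left. Dark wood end stop, back rail and tapered cleat on top. Five pieces side by side make a row along y, from y = +105 mm (the stop's face) to y = -95 mm, centred at x = +30 mm. The front (-x) is open.
- row_mid (a point): Middle of the closed row on the bed's top (x = +30, y = +5, z = 18 mm of the clamp board). Behind the row, its face 3 mm clear of it, runs a low back rail 10 mm high and 16 mm wide (board x = +66 to +82 mm, y = -88 to +105 mm) that keeps the pieces from being carried away as the wedge goes in.
- end_stop: The end stop of the clamp board, 90 mm (x) by 24 mm (y), 26 mm above the bed, brass screws. Origin on the bed at the middle of its clamping face, which looks to the board's -y.
- taper_cleat: Tapered cleat at the board's -y end, 90 mm long, 26 thick, 22 above the bed. Origin on the bed at the middle of its sloping face (board x = +30, y = -112.3 mm). The face is turned 7.0 degrees (1 in 8.1), so the gap between it and a closed row narrows away from the robot: 21.4 mm at the row's front, 17.3 at its middle, 13.2 at its back.
- wedge: Waxed oak wedge, loose, lying flat: 130 mm long (x), 30 high, up to 27 thick near the head (-x end), 12 at the thin end (+x), 55 g. Origin at the middle of its underside. Straight face at y = +10 mm (goes to the row); tapered face from y = -16.4 (at x = -50) to -2 mm (thin end), to the cleat. With the row full it goes tight with its origin near board x = +8, y = -105 mm.
- wedge_head (a point): Middle of the wedge's rounded head (radius 11 mm), 15 mm above its underside, 65 mm behind its origin. Tight, the head stands 54 mm out in front of the row; 40 mm before that the wedge has 5 mm of side play. A steady push of 12 to 20 N on the head locks it and friction then holds it.
- lamp1: Lamp block 1 of five (three to five are on the bench, None at the start if absent): red-stained wood, bark band on two ends, brass insert with a dark hole on top; 66 mm (x) by 40 (y) by 45 high, 90 g. Origin at the centre of its underside, z up. In the row its 66 mm lies along the board's x.
- lamp2: Lamp block 2 of five (three to five are on the bench, None at the start if absent): red-stained wood, bark band on two ends, brass insert with a dark hole on top; 66 mm (x) by 40 (y) by 45 high, 90 g. Origin at the centre of its underside, z up. In the row its 66 mm lies along the board's x.
- lamp3: Lamp block 3 of five (three to five are on the bench, None at the start if absent): red-stained wood, bark band on two ends, brass insert with a dark hole on top; 66 mm (x) by 40 (y) by 45 high, 90 g. Origin at the centre of its underside, z up. In the row its 66 mm lies along the board's x.
- lamp4: Lamp block 4 of five (three to five are on the bench, None at the start if absent): red-stained wood, bark band on two ends, brass insert with a dark hole on top; 66 mm (x) by 40 (y) by 45 high, 90 g. Origin at the centre of its underside, z up. In the row its 66 mm lies along the board's x.
- lamp5: Lamp block 5 of five (three to five are on the bench, None at the start if absent): red-stained wood, bark band on two ends, brass insert with a dark hole on top; 66 mm (x) by 40 (y) by 45 high, 90 g. Origin at the centre of its underside, z up. In the row its 66 mm lies along the board's x.
- packer1: Pale pine packer, same plan as a lamp block, 66 mm (x) by 40 mm (y) but 40 mm high, 70 g. Origin at the centre of its underside. It fills a place in the row when there are fewer than five lamp blocks.
- packer2: Pale pine packer, same plan as a lamp block, 66 mm (x) by 40 mm (y) but 40 mm high, 70 g. Origin at the centre of its underside. It fills a place in the row when there are fewer than five lamp blocks.
- duct: Galvanised dust duct, fixed, 100 mm across, running to the left (its +y) from a fishtail hood 220 mm wide whose mouth is at y = -130 mm. Origin on the bench below the damper's spindle. Duct and hood are 112 mm high; the grey quadrant plate on top is at 124 mm, with marks red = closed, yellow = half open, green = open.
- damper (a joint): Damper lever on an upright spindle: 0 = closed (lever square to the duct, pointing to the duct's -x, over the red mark), 1.571 = open (along the duct, pointing to its -y over the hood, green mark); grows anticlockwise seen from above. Half open (yellow mark) is 0.785 rad, 45 degrees. Stiff (0.15 N m), stays where left.
- damper_grip (a point): Middle of the lever's upright black grip: a post 18 mm across, 92 mm from the spindle, from 132 to 174 mm above the bench, this point at 156 mm.
- damper_axis (a point): Point on the damper's spindle axis, at the height of the grip point.
- wax_tin: Bystander, to be left alone: squat amber jar with a black lid, 72 mm across, 50 mm tall.
- stain_can: Bystander, to be left alone: red tin, 80 mm across, 45 mm tall.
- sanding_block: Bystander, to be left alone: cork sanding block, 100 x 62 x 29 mm.
- brush: Bystander, to be left alone: brush about 200 mm long, lying.
- hammer: Bystander, to be left alone: hammer, lying.
- finished_lamp: Bystander, to be left alone: finished lamp: bark-sided log slice 124 mm across with an amber bulb, 187 mm tall.
Not all that is in view belongs to the job. What is shaped like the lamp3 but purple or turquoise is not meant.

How it is judged:
By the outcome, as a careful person would: the job done as asked, in the order asked, and still so for the second after the job is handed in, with the robot touching nothing.
Of lamp1, lamp2, lamp3, lamp4, lamp5 only 3 to 5 are there at a start; the rules pass over those that are not, and their reading is None.
At some moment in a run one of lamp1, lamp2, lamp3, lamp4, lamp5, packer1, packer2, wedge may be knocked a few centimetres aside while the robot is not near it.
Once in a run the grip may slacken for a moment while it holds something.
It also fails if it takes over 210 s, if anything falls off the work surface, if the arm or the gripper's body presses on something with over 40 N, if the wrist force passes 120 N, or if a joint passes its speed limit or range.

## Working session

There is one attempt and no reset: what is moved stays moved. The work goes in short steps, Python scripts to look and compute and a tool call to move; the robot and the scene stay as the last step left them, time stands still between calls to the robot, and variables do not carry over. Pictures are saved under pics/ and viewed, at most 14 in all, crops included, and the job is handed in when it is done.

Besides the shell and the picture viewer there is one more tool, called after ">>>" by a JSON object that holds its "name" and its "arguments". apply_moves: Moves the arm, as the interface text tells. Its arguments: {"type":"object","properties":{"rows":{"type":"array"},"fingers":{"type":"number"},"grip_force":{"type":"number"}},"required":["rows"]}

```bash
mkdir -p pics; cat > h.py <<'E'
import numpy as np, cv2
from scipy.spatial.transform import Rotation as Ro
from bench import sense, eyes, job, models
def snap(n):
    s=sense(); p,d=eyes.snapshot(n); return s,p,d
def save(p,f): cv2.imwrite('pics/'+f, cv2.cvtColor(p,cv2.COLOR_RGB2BGR))
def cam(n,s=None):
    c=eyes.get_calibration(n); K=np.array(c['intrinsics'])
    if n!='wrist': R=np.array(c['R']); t=np.array(c['t']); return K,R.T,-R.T@t
    M=np.array(c['mount']); Rt=Ro.from_euler('xyz',s['tcp_rot'],degrees=True).as_matrix()
    return K,Rt@M[:3,:3],Rt@M[:3,3]+np.array(s['tool_pos'])
def rays(n,uv):
    K=np.array(eyes.get_calibration(n)['intrinsics']); uv=np.atleast_2d(uv).astype(float)
    a=(uv-[K[0,2],K[1,2]])/[K[0,0],K[1,1]]
    if n=='wrist':
        r=np.linalg.norm(a,axis=1,keepdims=True)+1e-12
        return np.hstack([a/r*np.sin(r),np.cos(r)])
    return np.hstack([a,np.ones((len(a),1))])
def world(n,uv,d,s=None):
    """pixels + depth (optical axis) -> world"""
    K,R,o=cam(n,s); uv=np.atleast_2d(uv).astype(int); r=rays(n,uv); z=d[uv[:,1],uv[:,0]]
    return (r/r[:,2:]*z[:,None])@R.T+o
def cloud(n,mask,d,s=None):
    v,u=np.nonzero(mask&(d>0)); return world(n,np.c_[u,v],d,s)
def onplane(n,uv,z,s=None):
    K,R,o=cam(n,s); r=rays(n,uv)@R.T; return o+r*((z-o[2])/r[:,2])[:,None]
def proj(n,X,s=None):
    K,R,o=cam(n,s); c=(np.atleast_2d(X)-o)@R; 
    if n=='wrist':
        r=np.linalg.norm(c[:,:2],axis=1,keepdims=True); th=np.arctan2(r,c[:,2:]); a=c[:,:2]/r*th
    else: a=c[:,:2]/c[:,2:]
    return a*[K[0,0],K[1,1]]+[K[0,2],K[1,2]]
E
python3 - <<'E'
from h import *
for n in ('scene','side','wrist'):
    s,p,d=snap(n); save(p,n+'0.png'); np.savez('/tmp/%s0.npz'%n,p=p,d=d); K,R,o=cam(n,s); print(n,K[0,0],K[0,2],K[1,2],o.round(),R.round(2).tolist())
    if n=='scene':
        for m in ['clamp_board','lamp1','packer1','wedge','wedge_head','duct','damper_grip','damper_axis','end_stop','taper_cleat','row_mid']:
            print(m,[(np.round(x['xyz']).tolist(),round(x['confidence'],2)) for x in models.place_of(m,n)])
print(sense())
E
```

```text
scene 441.59594508770465 312.2156010164586 199.6116636577388 [1221.  401. 1234.] [[-0.57, 0.65, -0.5], [0.82, 0.46, -0.33], [0.01, -0.6, -0.8]]
clamp_board [([541.0, -46.0, -0.0], 0.97), ([628.0, 338.0, 155.0], 0.62), ([550.0, 302.0, 156.0], 0.42), ([756.0, 32.0, 1.0], 0.36)]
lamp1 [([542.0, -371.0, -1.0], 0.86), ([531.0, -459.0, -2.0], 0.82), ([337.0, -501.0, 2.0], 0.81), ([407.0, -303.0, -1.0], 0.66), ([558.0, -295.0, -3.0], 0.58), ([412.0, -398.0, 2.0], 0.55)]
packer1 [([342.0, 348.0, -1.0], 0.81), ([432.0, 359.0, 4.0], 0.77), ([757.0, -256.0, 0.0], 0.57)]
wedge [([399.0, 184.0, -3.0], 0.7), ([503.0, -606.0, 1.0], 0.36)]
wedge_head [([346.0, 191.0, 17.0], 0.61)]
duct [([634.0, 336.0, -6.0], 0.64), ([632.0, 334.0, 157.0], 0.32)]
damper_grip [([548.0, 301.0, 159.0], 0.65)]
damper_axis [([631.0, 336.0, 158.0], 0.6)]
end_stop [([569.0, 55.0, 18.0], 0.6)]
taper_cleat [([558.0, -162.0, 19.0], 0.67), ([344.0, 345.0, -0.0], 0.47), ([758.0, -253.0, 2.0], 0.26)]
row_mid [([567.0, -45.0, 18.0], 0.94)]
side 454.87201583516156 317.0947680557213 204.11796243027462 [-129. -865. 1113.] [[0.77, -0
[... 183 characters left out ...]
0.28, -0.96]]
{'time': 0.7, 'joint_pos': array([ 6.54659377e+01,  7.47002023e+00,  8.52654444e+01, -1.47327926e-03,
        8.72624984e+01, -4.89441525e+00]), 'qd': array([-0.01320964,  0.01546457, -0.00127553, -0.05964619, -0.11161938,
       -0.05851628]), 'joint_efforts': array([ 1.56222184e-03, -5.69151807e+01, -5.00752151e+01,  8.83843398e-06,
        8.27140611e-04, -9.41794883e-05]), 'tool_pos': array([201.66984705, 565.10919217, 231.32678374]), 'tcp_rot': array([1.79998096e+02, 1.64002910e-03, 1.60360423e+02]), 'ft_force': array([ 0.21800102, -0.82878393, -0.37758547]), 'wrist_torque': array([ 0.00547295,  0.04402033, -0.01586227]), 'grip_force': 0.0, 'finger_gap': 85.39866128183834}
```

View pics/scene0.png

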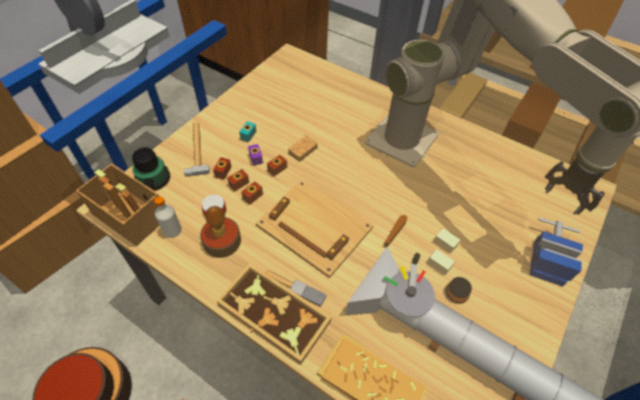

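View pics/side0.png

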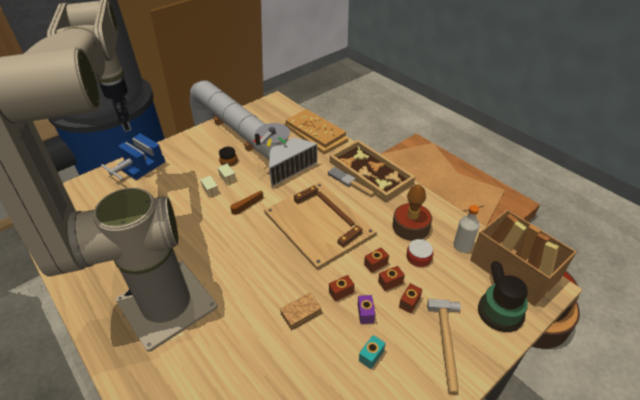

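```bash
cat >> h.py <<'E'
def blobs(n,p,d,s=None,zlo=30,zhi=55,amin=40,box=((250,800),(-620,500))):
    """height-sliced clusters: centre, size, yaw of long side, z, mean colour"""
    v,u=np.nonzero(d>0); X=world(n,np.c_[u,v],d,s)
    ok=(X[:,2]>zlo)&(X[:,2]<zhi)&(X[:,0]>box[0][0])&(X[:,0]<box[0][1])&(X[:,1]>box[1][0])&(X[:,1]<box[1][1])
    m=np.zeros(d.shape,np.uint8); m[v[ok],u[ok]]=1
    W=np.zeros(d.shape+(3,)); W[v,u]=X
    k,L,st,_=cv2.connectedComponentsWithStats(m,connectivity=4); out=[]
    for i in range(1,k):
        if st[i,4]<amin: continue
        P=W[L==i]; (c,sz,a)=cv2.minAreaRect(P[:,:2].astype(np.float32))
        if sz[0]<sz[1]: sz=sz[::-1]; a+=90
        a=(a+90)%180-90
        out.append(dict(c=np.round(c,1),sz=np.round(sz,0),yaw=round(a,1),z=round(float(np.percentile(P[:,2],90)),1),rgb=p[L==i].mean(0).round(),n=int(st[i,4]),uv=(st[i,:2]+st[i,2:4]//2)))
    return out
E
python3 - <<'E'
from h import *
for n in ('scene','side'):
    f=np.load('/tmp/%s0.npz'%n); p,d=f['p'],f['d']
    for lo,hi in ((34,56),(14,34)) :
        print(n,lo)
        for b in blobs(n,p,d,zlo=lo,zhi=hi,amin=30): print(b['c'].tolist(),b['sz'].tolist(),b['yaw'],b['z'],b['rgb'].tolist(),b['n'],b['uv'].tolist())
f=np.load('/tmp/scene0.npz'); p,d=f['p'],f['d']
v,u=np.nonzero(d>0);X=world('scene',np.c_[u,v],d)
# tall things near workspace
k=(X[:,2]>150)&(X[:,2]<200)&(X[:,0]>300)&(X[:,0]<900)&(np.abs(X[:,1])<600)
for b in blobs('scene',p,d,zlo=125,zhi=200,amin=8,box=((300,1000),(-600,520))): print('tall',b)
im=cv2.resize(p[225:345,330:480],None,fx=4,fy=4,interpolation=cv2.INTER_CUBIC); save(im,'duct.png')
E
```

```text
scene 34
[337.9, -495.9] [73.0, 43.0] 13.1 50.4 [82.0, 145.0, 122.0] 161 [247, 129]
[413.4, -393.5] [72.0, 40.0] 54.0 50.5 [142.0, 90.0, 124.0] 172 [255, 152]
[407.4, -296.8] [68.0, 44.0] -10.1 49.9 [148.0, 86.0, 44.0] 191 [277, 162]
[532.1, -450.7] [69.0, 43.0] 14.8 50.2 [143.0, 81.0, 40.0] 193 [222, 166]
[693.9, -590.7] [89.0, 17.0] 12.9 54.0 [42.0, 57.0, 40.0] 80 [160, 174]
[541.7, -367.7] [67.0, 45.0] -15.7 49.9 [146.0, 83.0, 41.0] 202 [238, 177]
[558.1, -291.8] [68.0, 44.0] -8.3 49.6 [148.0, 86.0, 43.0] 217 [252, 190]
[676.9, -358.4] [75.0, 67.0] -64.9 49.3 [203.0, 192.0, 174.0] 259 [214, 203]
[559.4, -171.5] [90.0, 28.0] 2.8 45.4 [137.0, 96.0, 51.0] 188 [279, 207]
[346.1, 342.0] [67.0, 45.0] 83.6 44.4 [207.0, 206.0, 157.0] 248 [448, 238]
[758.7, -203.9] [83.0, 21.0] -4.5 54.5 [88.0, 65.0, 41.0] 100 [230, 243]
[573.4, 69.2] [93.0, 26.0] -3.7 49.1 [135.0, 97.0, 53.0] 223 [338, 246]
[428.5, 359.8] [66.0, 45.0] 83.3 44.8 [211.0, 210.0, 161.0] 266 [442, 260]
[784.5, 22.0] [236.0, 12.0] 89.9 39.9 [205.0, 166.0, 99.0] 237 [286, 289]
[487.3, 444.0] [63.0, 62.0] 30.7 53.9 [85.0, 73.0, 5
[... 6331 characters left out ...]
4, 'uv': array([420, 287], dtype=int32)}
tall {'c': array([613.1, 389.8]), 'sz': array([23., 14.]), 'yaw': 23.0, 'z': 128.5, 'rgb': array([161., 154., 150.]), 'n': 32, 'uv': array([432, 298], dtype=int32)}
tall {'c': array([672.4, 342. ]), 'sz': array([14.,  8.]), 'yaw': -71.0, 'z': 130.0, 'rgb': array([155., 151., 150.]), 'n': 13, 'uv': array([406, 306], dtype=int32)}
tall {'c': array([638.8, 396.2]), 'sz': array([21.,  8.]), 'yaw': 1.7, 'z': 128.1, 'rgb': array([164., 159., 157.]), 'n': 15, 'uv': array([430, 307], dtype=int32)}
tall {'c': array([684.1, 351.2]), 'sz': array([16., 13.]), 'yaw': 72.0, 'z': 128.0, 'rgb': array([154., 150., 148.]), 'n': 19, 'uv': array([408, 310], dtype=int32)}
```

View pics/duct.png

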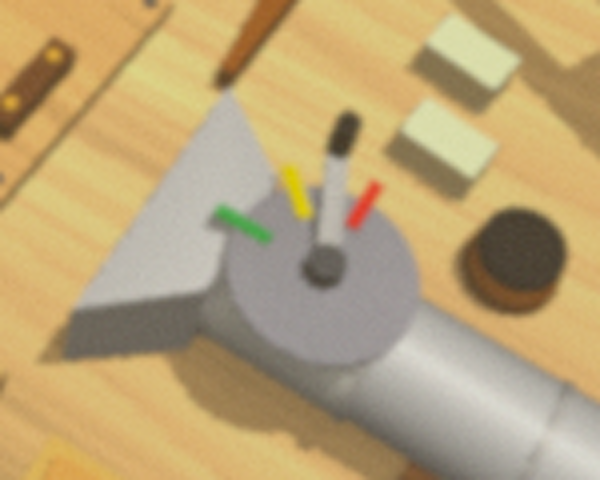

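```bash
cat >> h.py <<'E'
def plan(*wps,start=None,step=50,trn=.18):
    """wps: (x,y,z,yaw[,step]) world, tool down; prints calls of 5 rows in tool axes"""
    s=sense(); P=np.array(s['tool_pos'],float) if start is None else np.array(start[:3],float)
    y=np.radians(s['tcp_rot'][2] if start is None else start[3]); rows=[]
    for w in wps:
        T=np.array(w[:3],float); g=np.radians(w[3]); st=w[4] if len(w)>4 else step
        n=max(1,int(np.ceil(max(np.linalg.norm(T-P)/st,abs((g-y+np.pi)%(2*np.pi)-np.pi)/trn))))
        for i in range(n,0,-1):
            d=(T-P)/i; dy=((g-y+np.pi)%(2*np.pi)-np.pi)/i
            c,q=np.cos(y),np.sin(y)
            a=np.round([c*d[0]+q*d[1],q*d[0]-c*d[1],-d[2]],1 if i==1 else 0); r=round(-dy,3)
            rows.append([*a.tolist(),0,0,r]); P=P+[c*a[0]+q*a[1],q*a[0]-c*a[1],-a[2]]; y-=r
        rows.append('|')
    k=0; out=[]
    for r in rows:
        if r=='|': print('  -- wp'); continue
        print('%d.%d'%(k//5,k%5),str([int(v) if v==int(v) else v for v in r]).replace(' ','')); k+=1
    print('end',P.round(1),np.degrees(y).round(2))
E
python3 - <<'E'
from h import *
plan((470,-45,310,86.1))
E
```

```text
0.0 [-33,-35,-6,0,0,np.float64(0.093)]
0.1 [-36,-31,-6,0,0,np.float64(0.093)]
0.2 [-38,-28,-6,0,0,np.float64(0.093)]
0.3 [-41,-24,-6,0,0,np.float64(0.092)]
0.4 [-43,-20,-5,0,0,np.float64(0.093)]
1.0 [-45,-16,-6,0,0,np.float64(0.092)]
1.1 [-46,-12,-5,0,0,np.float64(0.093)]
1.2 [-47,-8,-6,0,0,np.float64(0.092)]
1.3 [-47,-4,-5,0,0,np.float64(0.093)]
1.4 [-48,1,-6,0,0,np.float64(0.092)]
2.0 [-47,5,-5,0,0,np.float64(0.093)]
2.1 [-47,10,-6,0,0,np.float64(0.092)]
2.2 [-46,14,-5,0,0,np.float64(0.093)]
2.3 [-43.8,17.8,-5.7,0,0,np.float64(0.092)]
  -- wp
end [470. -45. 310.] 86.11
```

>>> {"name": "apply_moves", "arguments": {"rows": [[-33, -35, -6, 0, 0, 0.093], [-36, -31, -6, 0, 0, 0.093], [-38, -28, -6, 0, 0, 0.093], [-41, -24, -6, 0, 0, 0.092], [-43, -20, -5, 0, 0, 0.093]]}}

```text
time: 1.32
tool_pos: [298.4, 346.4, 260.7]
tcp_rot: [180.0, 0.0, 133.6]
ft_force: [0.4, -0.3, -0.5]
finger_gap: 85.4
grip_force: 0.0
```

>>> {"name": "apply_moves", "arguments": {"rows": [[-45, -16, -6, 0, 0, 0.092], [-46, -12, -5, 0, 0, 0.093], [-47, -8, -6, 0, 0, 0.092], [-47, -4, -5, 0, 0, 0.093], [-48, 1, -6, 0, 0, 0.092]]}}

```text
time: 1.95
tool_pos: [394.0, 128.2, 288.7]
tcp_rot: [179.9, 0.0, 107.1]
ft_force: [1.4, 0.7, 1.5]
finger_gap: 85.4
grip_force: 0.0
```

>>> {"name": "apply_moves", "arguments": {"rows": [[-47, 5, -5, 0, 0, 0.093], [-47, 10, -6, 0, 0, 0.092], [-46, 14, -5, 0, 0, 0.093], [-44, 18, -6, 0, 0, 0.092], [0, 0, 0, 0, 0, 0]]}}

```text
time: 2.58
tool_pos: [471.0, -48.0, 310.5]
tcp_rot: [180.0, 0.0, 85.8]
ft_force: [-0.4, 0.7, -0.2]
finger_gap: 85.4
grip_force: 0.0
```

```bash
sed -i 's/r=round(-dy,3)/r=round(float(-dy),3)/' h.py; python3 - <<'E'
from h import *
s,p,d=snap('wrist'); save(p,'w1.png'); print(s['tool_pos'],s['tcp_rot'])
for b in blobs('wrist',p,d,s,zlo=34,zhi=56,amin=60): print(b['c'].tolist(),b['sz'].tolist(),b['yaw'],b['z'],b['rgb'].tolist(),b['n'],b['uv'].tolist())
print(np.round(world('wrist',[[320,200],[320,100]],d,s),1))
for m in ('end_stop','taper_cleat','row_mid','clamp_board'): print(m,[(np.round(x['xyz']).tolist(),round(x['confidence'],2)) for x in models.place_of(m,'wrist')][:2])
E
```

```text
[470.95049101 -48.04021027 310.5191554 ] [1.79978665e+02 4.26194068e-02 8.58127910e+01]
[788.6, 30.1] [300.0, 22.0] -89.9 36.4 [197.0, 170.0, 116.0] 944 [522, 105]
[573.7, 68.2] [90.0, 25.0] -2.9 46.0 [141.0, 113.0, 76.0] 1163 [396, 74]
[558.7, -172.6] [90.0, 28.0] 3.1 41.8 [107.0, 83.0, 56.0] 987 [390, 242]
[735.3, -222.5] [116.0, 43.0] 31.1 55.2 [59.0, 44.0, 34.0] 691 [495, 265]
[557.4, -291.8] [67.0, 41.0] -7.1 46.6 [128.0, 72.0, 49.0] 874 [389, 307]
[408.0, -299.1] [66.0, 42.0] -11.5 46.8 [126.0, 67.0, 45.0] 851 [299, 317]
[546.1, -355.1] [66.0, 18.0] -22.2 45.9 [107.0, 56.0, 39.0] 237 [381, 337]
[785.2, -526.5] [93.0, 29.0] 67.3 54.3 [53.0, 43.0, 32.0] 177 [480, 375]
[[ 458.6 -105.1   19.7]
 [ 469.4   38.4   17.5]]
end_stop [([572.0, 57.0, 15.0], 0.89), ([340.0, 186.0, 14.0], 0.71)]
taper_cleat [([554.0, -161.0, 17.0], 0.78)]
row_mid [([571.0, -42.0, 21.0], 0.73), ([544.0, -365.0, 2.0], 0.4)]
clamp_board [([541.0, -48.0, -4.0], 0.78), ([558.0, -295.0, 4.0], 0.66)]
```

View pics/w1.png

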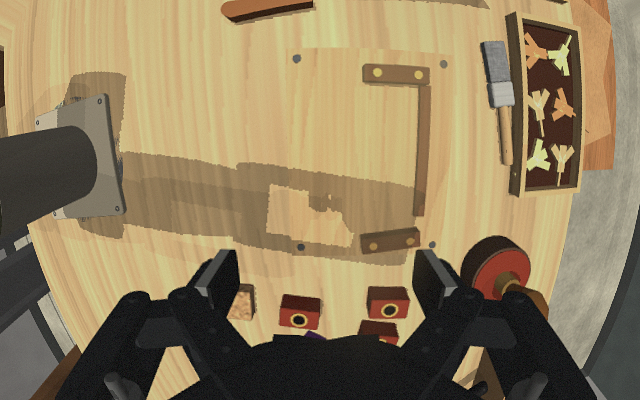

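```bash
python3 - <<'E'
from h import *
plan((557.3,-293.5,110,82.2),(557.3,-293.5,13,82.2,35))
E
```

```text
0.0 [-35,15,29,0,0,0.01]
0.1 [-34,15,29,0,0,0.01]
0.2 [-34,15,28,0,0,0.01]
0.3 [-34,16,29,0,0,0.01]
0.4 [-34,16,28,0,0,0.01]
1.0 [-34,17,29,0,0,0.01]
1.1 [-34.5,16.9,28.2,0,0,0.01]
  -- wp
1.2 [0,0,32,0,0,0]
1.3 [0,0,33,0,0,0]
1.4 [0,0,32,0,0,0]
  -- wp
end [ 557.3 -293.4   13. ] 82.19
```

>>> {"name": "apply_moves", "arguments": {"rows": [[-35, 15, 29, 0, 0, 0.01], [-34, 15, 29, 0, 0, 0.01], [-34, 15, 28, 0, 0, 0.01], [-34, 16, 29, 0, 0, 0.01], [-34, 16, 28, 0, 0, 0.01]]}}

```text
time: 3.45
tool_pos: [532.4, -222.2, 166.5]
tcp_rot: [180.0, -0.0, 83.3]
ft_force: [0.7, 0.1, 1.0]
finger_gap: 85.4
grip_force: 0.0
```

>>> {"name": "apply_moves", "arguments": {"rows": [[-34, 17, 29, 0, 0, 0.01], [-34.5, 17, 28, 0, 0, 0.01], [0, 0, 0, 0, 0, 0], [0, 0, 0, 0, 0, 0], [0, 0, 0, 0, 0, 0]]}}

```text
time: 4.08
tool_pos: [558.1, -293.6, 112.0]
tcp_rot: [179.9, 0.0, 82.2]
ft_force: [0.1, 0.3, 0.2]
finger_gap: 84.9
grip_force: 0.0
```

```bash
python3 - <<'E'
from h import *
s,p,d=snap('wrist'); save(p,'w2.png'); print(s['tool_pos'],s['tcp_rot'])
for b in blobs('wrist',p,d,s,zlo=36,zhi=56,amin=60): print(b['c'].tolist(),b['sz'].tolist(),b['yaw'],b['z'],b['rgb'].tolist(),b['n'],b['uv'].tolist())
print(proj('wrist',[[557,-293,45],s['tool_pos']],s))
E
```

```text
[ 558.13645831 -293.64424022  111.99574602] [1.79876261e+02 4.53676047e-02 8.21854145e+01]
[559.5, -173.4] [90.0, 27.0] 3.3 42.0 [143.0, 103.0, 68.0] 4583 [305, 46]
[740.9, -254.4] [123.0, 92.0] 76.9 55.4 [71.0, 55.0, 43.0] 2811 [543, 138]
[558.0, -292.7] [67.0, 40.0] -7.5 46.7 [134.0, 81.0, 56.0] 4909 [325, 209]
[408.6, -300.2] [67.0, 41.0] -11.9 46.8 [110.0, 57.0, 39.0] 3048 [153, 239]
[685.8, -353.2] [74.0, 56.0] -48.7 46.0 [198.0, 187.0, 176.0] 3694 [475, 259]
[794.1, -418.9] [45.0, 11.0] 89.4 54.2 [106.0, 105.0, 94.0] 430 [566, 291]
[542.2, -369.4] [66.0, 42.0] -13.7 46.6 [119.0, 66.0, 45.0] 3462 [320, 297]
[333.0, -493.1] [71.0, 30.0] 27.5 46.8 [75.0, 140.0, 120.0] 666 [168, 388]
[[323.63816162 211.51906092]
 [325.40581709 254.24497741]]
```

View pics/w2.png

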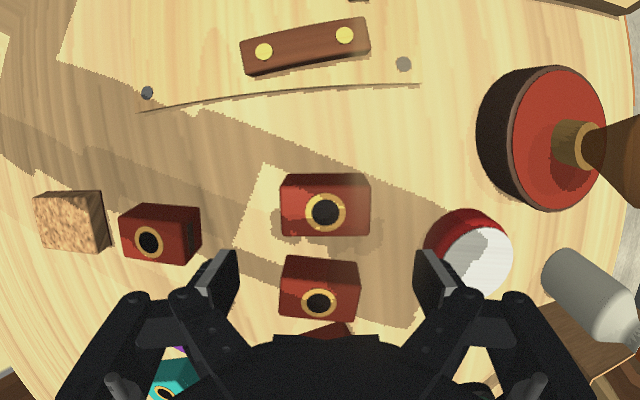

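>>> {"name": "apply_moves", "arguments": {"rows": [[0, 0, 33, 0, 0, 0], [0, 0, 33, 0, 0, 0], [0, 0, 33, 0, 0, 0], [0, 0, 0, 0, 0, 0], [0, 0, 0, 0, 0, 0]]}}

```text
time: 4.75
tool_pos: [558.3, -294.8, 13.4]
tcp_rot: [179.9, 0.1, 82.1]
ft_force: [0.8, -0.6, -0.1]
finger_gap: 85.6
grip_force: 0.0
```

>>> {"name": "apply_moves", "arguments": {"rows": [[0, 0, 0, 0, 0, 0], [0, 0, 0, 0, 0, 0], [0, 0, 0, 0, 0, 0], [0, 0, 0, 0, 0, 0], [0, 0, 0, 0, 0, 0]], "fingers": 50, "grip_force": 50}}

```text
time: 5.38
tool_pos: [558.9, -295.5, 14.0]
tcp_rot: [179.8, 0.1, 82.1]
ft_force: [0.2, 0.1, 7.4]
finger_gap: 65.1
grip_force: 56.5
```

```bash
python3 - <<'E'
from h import *
s=sense(); print(s['tool_pos'],s['tcp_rot'],s['finger_gap'],s['grip_force'])
# slot1 with 4 mm gap, z: 18 + 13 + 4
plan((558,-293,105,82.2),(571,28.8,105,86.1),(571,28.8,34,86.1,25))
E
```

```text
[ 558.94219022 -295.50264809   13.99871232] [1.79785192e+02 9.26543489e-02 8.20964952e+01] 65.12413851332803 56.48587882518768
0.0 [1,-1,-46,0,0,-0.001]
0.1 [1.3,-0.3,-45,0,0,-0.001]
  -- wp
0.2 [46,-4,0,0,0,-0.01]
0.3 [46,-4,0,0,0,-0.01]
0.4 [46,-4,0,0,0,-0.01]
1.0 [46,-3,0,0,0,-0.009]
1.1 [46,-3,0,0,0,-0.01]
1.2 [46,-2,0,0,0,-0.009]
1.3 [45.3,-1.3,0,0,0,-0.01]
  -- wp
1.4 [0,0,24,0,0,0]
2.0 [0,0,23,0,0,0]
2.1 [0,0,24,0,0,0]
  -- wp
end [571.   28.8  34. ] 86.11
```

>>> {"name": "apply_moves", "arguments": {"rows": [[1, -1, -46, 0, 0, 0], [1, 0, -45, 0, 0, 0], [46, -4, 0, 0, 0, -0.01], [46, -4, 0, 0, 0, -0.01], [46, -4, 0, 0, 0, -0.01]]}}

```text
time: 6.0
tool_pos: [562.6, -153.0, 103.5]
tcp_rot: [179.9, 0.0, 83.8]
ft_force: [-0.2, 0.4, 0.2]
finger_gap: 65.6
grip_force: 56.2
```

>>> {"name": "apply_moves", "arguments": {"rows": [[46, -3, 0, 0, 0, -0.009], [46, -3, 0, 0, 0, -0.01], [46, -2, 0, 0, 0, -0.009], [44, -1, 0, 0, 0, -0.01], [0, 0, 0, 0, 0, 0]]}}

```text
time: 6.62
tool_pos: [570.7, 31.0, 103.2]
tcp_rot: [179.9, -0.0, 86.2]
ft_force: [-0.2, -0.8, -1.2]
finger_gap: 65.0
grip_force: 56.1
```

```bash
python3 - <<'E'
from h import *
s,p,d=snap('wrist'); save(p,'w3.png'); print(s['tool_pos'],s['tcp_rot'],s['finger_gap'],s['grip_force'],s['ft_force'])
for lo,hi in ((34,50),(85,150)):
  for b in blobs('wrist',p,d,s,zlo=lo,zhi=hi,amin=60,box=((480,640),(-200,120))): print(b['c'].tolist(),b['sz'].tolist(),b['yaw'],b['z'],b['rgb'].tolist(),b['n'],b['uv'].tolist())
E
```

```text
[570.7113317   31.02883842 103.23696037] [ 1.79924257e+02 -4.59970151e-02  8.62123864e+01] 64.99147071457313 56.10345125198364 [-0.15502748 -0.76063343 -1.17077202]
[574.5, 68.9] [90.0, 24.0] -3.6 45.9 [133.0, 98.0, 64.0] 4829 [328, 161]
[570.7, 33.3] [93.0, 41.0] -3.9 136.5 [96.0, 55.0, 40.0] 18568 [326, 263]
```

View pics/w3.png

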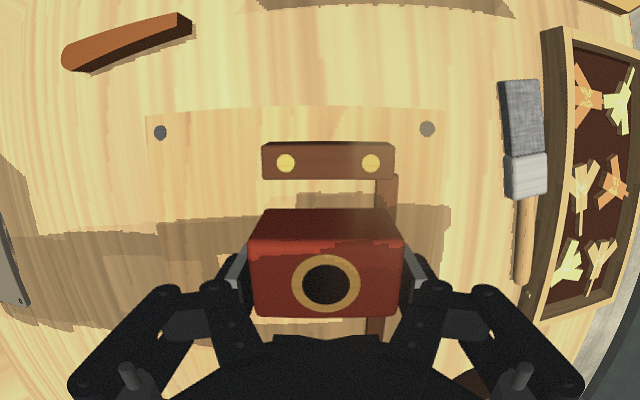

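>>> {"name": "apply_moves", "arguments": {"rows": [[-1, 1, 24, 0, 0, 0], [0, 0, 23, 0, 0, 0], [0, 0, 22, 0, 0, 0], [0, 0, 0, 0, 0, 0], [0, 0, 0, 0, 0, 0]]}}

```text
time: 7.3
tool_pos: [571.5, 26.0, 33.8]
tcp_rot: [180.0, 0.0, 85.9]
ft_force: [-0.2, -1.0, -0.1]
finger_gap: 64.9
grip_force: 57.5
```

>>> {"name": "apply_moves", "arguments": {"rows": [[2, 0, 0, 0, 0, 0], [2, 0, 0, 0, 0, 0], [1, 0, 0.5, 0, 0, 0], [1, 0, 0.5, 0, 0, 0], [0, 0, 0, 0, 0, 0]]}}

```text
time: 7.92
tool_pos: [571.6, 33.1, 32.2]
tcp_rot: [-180.0, 0.0, 86.0]
ft_force: [-0.2, 0.3, -0.4]
finger_gap: 65.0
grip_force: 36.5
```

>>> {"name": "apply_moves", "arguments": {"rows": [[1, 0, 0, 0, 0, 0], [1, 0, 0, 0, 0, 0], [1, 0, 0.5, 0, 0, 0], [0, 0, 0, 0, 0, 0], [0, 0, 0, 0, 0, 0]]}}

```text
time: 8.55
tool_pos: [572.0, 34.8, 32.0]
tcp_rot: [-180.0, 0.1, 86.0]
ft_force: [-1.6, -6.3, 1.5]
finger_gap: 65.2
grip_force: 63.0
```

```bash
python3 - <<'E'
from h import *
s,p,d=snap('wrist'); print(s['tool_pos'],s['tcp_rot'],s['finger_gap'],s['grip_force'],s['ft_force'])
for b in blobs('wrist',p,d,s,zlo=35,zhi=75,amin=60,box=((480,640),(-200,120))): print(b['c'].tolist(),b['sz'].tolist(),b['yaw'],b['z'],b['rgb'].tolist(),b['n'],b['uv'].tolist())
E
```

```text
[571.9543505   34.81666922  31.95230399] [-1.79997823e+02  9.41381293e-02  8.59670657e+01] 65.16893504219833 62.99227952957153 [-1.59899425 -6.29766445  1.51540055]
[573.0, 48.8] [93.0, 65.0] -3.9 65.2 [109.0, 69.0, 48.0] 26853 [326, 243]
```

>>> {"name": "apply_moves", "arguments": {"rows": [[0, 0, 0, 0, 0, 0], [0, 0, 0, 0, 0, 0], [0, 0, 0, 0, 0, 0], [0, 0, -25, 0, 0, 0], [0, 0, -50, 0, 0, 0]], "fingers": 85}}

```text
time: 9.22
tool_pos: [569.6, 36.2, 104.8]
tcp_rot: [-179.7, 0.0, 86.0]
ft_force: [1.0, -0.6, 0.5]
finger_gap: 85.3
grip_force: 0.0
```

```bash
python3 - <<'E'
from h import *
plan((565,-60,150,84),(542.5,-367,110,76.3),start=(572,35,107,86))
E
```

```text
0.0 [-32,0,-14,0,0,0.012]
0.1 [-32,0,-14,0,0,0.011]
0.2 [-31.3,0.7,-15,0,0,0.012]
  -- wp
0.3 [-44,1,6,0,0,0.019]
0.4 [-44,2,6,0,0,0.019]
1.0 [-44,3,6,0,0,0.019]
1.1 [-44,4,6,0,0,0.019]
1.2 [-44,5,5,0,0,0.019]
1.3 [-43,6,6,0,0,0.02]
1.4 [-43.3,6.3,5,0,0,0.019]
  -- wp
end [ 542.5 -367.   110. ] 76.32
```

>>> {"name": "apply_moves", "arguments": {"rows": [[-32, 0, -14, 0, 0, 0.012], [-32, 0, -14, 0, 0, 0.011], [-31, 1, -15, 0, 0, 0.012], [-44, 1, 6, 0, 0, 0.019], [-44, 2, 6, 0, 0, 0.019]]}}

```text
time: 9.85
tool_pos: [558.3, -147.6, 138.2]
tcp_rot: [179.9, 0.0, 81.8]
ft_force: [0.2, -0.0, -0.7]
finger_gap: 84.8
grip_force: 0.0
```

>>> {"name": "apply_moves", "arguments": {"rows": [[-44, 3, 6, 0, 0, 0.019], [-44, 4, 6, 0, 0, 0.019], [-44, 5, 5, 0, 0, 0.019], [-43, 6, 6, 0, 0, 0.02], [-43, 6, 5, 0, 0, 0.019]]}}

```text
time: 10.48
tool_pos: [542.4, -366.6, 109.5]
tcp_rot: [180.0, -0.0, 76.3]
ft_force: [0.4, 0.3, 0.6]
finger_gap: 84.9
grip_force: 0.0
```

>>> {"name": "apply_moves", "arguments": {"rows": [[0, 0, 0, 0, 0, 0], [0, 0, 0, 0, 0, 0], [0, 0, 0, 0, 0, 0], [0, 0, 0, 0, 0, 0], [0, 0, 0, 0, 0, 0]]}}

```text
time: 11.1
tool_pos: [542.8, -364.8, 110.0]
tcp_rot: [180.0, 0.0, 76.4]
ft_force: [1.0, -0.8, 0.4]
finger_gap: 85.1
grip_force: 0.0
```

```bash
cat >> h.py <<'E'
def look(zlo=36,zhi=56,r=75,**k):
    s,p,d=snap('wrist'); x,y,z=s['tool_pos']; print('tcp',np.round(s['tool_pos'],1),np.round(s['tcp_rot'],1),'gap',round(s['finger_gap'],1),round(s['grip_force'],1),np.round(s['ft_force'],1))
    for b in blobs('wrist',p,d,s,zlo=zlo,zhi=zhi,amin=150,box=((x-r,x+r),(y-r,y+r))): print(b['c'].tolist(),b['sz'].tolist(),b['yaw'],b['z'],b['rgb'].tolist(),b['n'],b['uv'].tolist())
    return s,p,d
E
python3 - <<'E'
from h import *
look()
s,p,d=snap('scene'); print([ (b['c'].tolist(),b['yaw'],b['z']) for b in blobs('scene',p,d,zlo=34,zhi=75) if b['sz'][0]<80])
E
```

```text
tcp [ 542.8 -364.8  110. ] [180.    0.   76.4] gap 85.1 0.0 [ 1.  -0.8  0.4]
[542.2, -369.6] [66.0, 40.0] -14.8 46.7 [128.0, 76.0, 52.0] 4828 [327, 217]
[535.6, -432.8] [53.0, 15.0] 1.1 45.9 [100.0, 51.0, 37.0] 891 [339, 290]
[([327.7, -497.4], 12.3, 51.0), ([412.2, -395.2], 52.9, 50.1), ([408.2, -298.3], -10.3, 49.6), ([556.0, -448.3], 72.8, 48.6), ([541.8, -369.6], -14.3, 49.5), ([675.3, -363.2], -38.9, 49.6), ([345.9, 342.4], 80.4, 44.7), ([429.7, 359.4], 83.3, 44.6), ([487.9, 443.2], 17.1, 54.1), ([789.0, 168.1], 87.5, 39.6)]
```

>>> {"name": "apply_moves", "arguments": {"rows": [[-5, 0, 33, 0, 0, 0.01], [0, 0, 32, 0, 0, 0], [0, 0, 31, 0, 0, 0], [0, 0, 0, 0, 0, 0], [0, 0, 0, 0, 0, 0]]}}

```text
time: 11.82
tool_pos: [541.9, -370.7, 15.1]
tcp_rot: [179.9, 0.0, 75.7]
ft_force: [-0.7, 0.0, -0.6]
finger_gap: 85.1
grip_force: 0.0
```

>>> {"name": "apply_moves", "arguments": {"rows": [[0, 0, 0, 0, 0, 0], [0, 0, 0, 0, 0, 0], [0, 0, 0, 0, 0, 0], [0, 0, 0, 0, 0, 0], [0, 0, 0, 0, 0, 0]], "fingers": 50, "grip_force": 50}}

```text
time: 12.45
tool_pos: [542.7, -371.4, 16.3]
tcp_rot: [179.8, 0.1, 75.7]
ft_force: [-0.3, -0.1, 6.2]
finger_gap: 65.2
grip_force: 57.0
```

```bash
python3 - <<'E'
from h import *
s=sense(); print(s['tool_pos'],s['tcp_rot'],s['finger_gap'],s['grip_force'])
plan((543,-369,105,75.8),(568.5,-14,105,86.1))
E
```

```text
[ 542.71836918 -371.39371795   16.29581498] [1.79799987e+02 9.35327478e-02 7.57352467e+01] 65.23427566377997 56.96666479110718
0.0 [1,0,-44,0,0,-0.001]
0.1 [1.4,-0.3,-44.7,0,0,0]
  -- wp
0.2 [44,-8,0,0,0,-0.022]
0.3 [44,-7,0,0,0,-0.023]
0.4 [44,-6,0,0,0,-0.022]
1.0 [44,-5,0,0,0,-0.023]
1.1 [44,-4,0,0,0,-0.022]
1.2 [45,-3,0,0,0,-0.023]
1.3 [44,-1,0,0,0,-0.022]
1.4 [44.7,-0.7,0,0,0,-0.023]
  -- wp
end [568.5 -14.  105. ] 86.11
```

>>> {"name": "apply_moves", "arguments": {"rows": [[1, 0, -44, 0, 0, 0], [1, 0, -45, 0, 0, 0], [44, -8, 0, 0, 0, -0.022], [44, -7, 0, 0, 0, -0.023], [44, -6, 0, 0, 0, -0.022]]}}

```text
time: 13.08
tool_pos: [551.2, -233.9, 103.6]
tcp_rot: [179.9, 0.0, 79.6]
ft_force: [0.9, -0.2, -1.0]
finger_gap: 64.8
grip_force: 56.3
```

>>> {"name": "apply_moves", "arguments": {"rows": [[44, -5, 0, 0, 0, -0.023], [44, -4, 0, 0, 0, -0.022], [45, -3, 0, 0, 0, -0.023], [44, -1, 0, 0, 0, -0.022], [44, -1, 0, 0, 0, -0.023]]}}

```text
time: 13.7
tool_pos: [567.6, -12.6, 103.6]
tcp_rot: [179.9, 0.0, 86.1]
ft_force: [1.0, -1.0, -0.6]
finger_gap: 64.7
grip_force: 56.2
```

>>> {"name": "apply_moves", "arguments": {"rows": [[0, 0, 0, 0, 0, 0], [0, 0, 0, 0, 0, 0], [0, 0, 0, 0, 0, 0], [0, 0, 0, 0, 0, 0], [0, 0, 0, 0, 0, 0]]}}

```text
time: 14.32
tool_pos: [567.3, -14.7, 102.8]
tcp_rot: [-180.0, 0.0, 86.0]
ft_force: [0.7, -0.3, -1.8]
finger_gap: 64.8
grip_force: 56.2
```

```bash
python3 - <<'E'
from h import *
look(90,150)
look(50,75)
E
```

```text
tcp [567.3 -14.7 102.8] [-180.    0.   86.] gap 64.8 56.2 [ 0.7 -0.3 -1.8]
[567.3, -13.0] [93.0, 41.0] -4.7 134.3 [98.0, 57.0, 41.0] 18192 [327, 262]
tcp [567.3 -14.5 102.8] [-180.    0.   86.] gap 65.2 56.2 [-0.9 -0.  -0.7]
[571.9, 36.6] [67.0, 40.0] -3.9 64.8 [174.0, 106.0, 73.0] 7049 [328, 145]
```

>>> {"name": "apply_moves", "arguments": {"rows": [[0, 1.5, 24, 0, 0, 0], [0, 0, 23, 0, 0, 0], [0, 0, 21, 0, 0, 0], [0, 0, 0, 0, 0, 0], [3, 0, 0, 0, 0, 0]]}}

```text
time: 15.05
tool_pos: [569.0, -11.2, 34.8]
tcp_rot: [-180.0, 0.0, 86.0]
ft_force: [0.1, -0.1, -2.0]
finger_gap: 65.2
grip_force: 59.1
```

>>> {"name": "apply_moves", "arguments": {"rows": [[2, 0, 0, 0, 0, 0], [2, 0, 0, 0, 0, 0], [1, 0, 0.5, 0, 0, 0], [1, 0, 0.5, 0, 0, 0], [0, 0, 0, 0, 0, 0]]}}

```text
time: 15.68
tool_pos: [569.4, -5.1, 33.7]
tcp_rot: [-180.0, 0.0, 86.1]
ft_force: [0.5, 0.6, -0.8]
finger_gap: 65.4
grip_force: 59.1
```

>>> {"name": "apply_moves", "arguments": {"rows": [[1, 0, 0, 0, 0, 0], [1, 0, 0, 0, 0, 0], [0, 0, 0.5, 0, 0, 0], [0, 0, 0, 0, 0, 0], [0, 0, 0, 0, 0, 0]]}}

```text
time: 16.3
tool_pos: [569.6, -4.3, 33.6]
tcp_rot: [180.0, 0.1, 86.0]
ft_force: [-1.3, -6.5, 1.0]
finger_gap: 64.8
grip_force: 59.5
```

Contact. Release, lift, go to lamp D (532, -453.6, yaw 16).

>>> {"name": "apply_moves", "arguments": {"rows": [[0, 0, 0.5, 0, 0, 0], [0, 0, 0, 0, 0, 0], [0, 0, 0, 0, 0, 0], [0, 0, -25, 0, 0, 0], [0, 0, -50, 0, 0, 0]], "fingers": 85}}

```text
time: 16.92
tool_pos: [567.2, -2.7, 105.8]
tcp_rot: [-179.7, -0.0, 86.1]
ft_force: [0.4, 1.2, 1.1]
finger_gap: 85.2
grip_force: 0.0
```

```bash
python3 - <<'E'
from h import *
look()
plan((565,-60,150,88),(532,-454,110,106.4),start=(569.5,-4,108,86))
E
```

```text
tcp [567.2  -2.7 105.8] [-179.7   -0.    86.1] gap 85.2 0.0 [0.4 1.2 1.1]
[574.5, 64.1] [90.0, 18.0] -1.7 46.5 [133.0, 98.0, 64.0] 3247 [330, 117]
0.0 [-28,0,-21,0,0,-0.017]
0.1 [-28.2,-1.1,-21,0,0,-0.018]
  -- wp
0.2 [-49,-2,5,0,0,-0.04]
0.3 [-49,-4,5,0,0,-0.04]
0.4 [-49,-6,5,0,0,-0.04]
1.0 [-49,-9,5,0,0,-0.04]
1.1 [-48,-10,5,0,0,-0.04]
1.2 [-48,-12,5,0,0,-0.04]
1.3 [-48,-15,5,0,0,-0.041]
1.4 [-46.5,-16,5,0,0,-0.04]
  -- wp
end [ 532. -454.  110.] 106.4
```

>>> {"name": "apply_moves", "arguments": {"rows": [[-28, 0, -21, 0, 0, -0.017], [-28, -1, -21, 0, 0, -0.018], [-49, -2, 5, 0, 0, -0.04], [-49, -4, 5, 0, 0, -0.04], [-49, -6, 5, 0, 0, -0.04]]}}

```text
time: 17.6
tool_pos: [554.1, -207.5, 134.9]
tcp_rot: [179.9, 0.0, 95.0]
ft_force: [1.1, 0.5, 0.7]
finger_gap: 84.7
grip_force: 0.0
```

>>> {"name": "apply_moves", "arguments": {"rows": [[-49, -9, 5, 0, 0, -0.04], [-48, -10, 5, 0, 0, -0.04], [-48, -12, 5, 0, 0, -0.04], [-48, -15, 5, 0, 0, -0.041], [-46, -16, 5, 0, 0, -0.04]]}}

```text
time: 18.23
tool_pos: [532.3, -454.1, 109.6]
tcp_rot: [180.0, 0.0, 106.5]
ft_force: [0.3, 0.6, -0.2]
finger_gap: 84.9
grip_force: 0.0
```

>>> {"name": "apply_moves", "arguments": {"rows": [[0, 0, 0, 0, 0, 0], [0, 0, 0, 0, 0, 0], [0, 0, 0, 0, 0, 0], [0, 0, 0, 0, 0, 0], [0, 0, 0, 0, 0, 0]]}}

```text
time: 18.85
tool_pos: [532.8, -451.8, 110.2]
tcp_rot: [180.0, 0.0, 106.5]
ft_force: [0.3, -0.3, 0.6]
finger_gap: 85.5
grip_force: 0.0
```

```bash
python3 - <<'E'
from h import *
look()
E
```

```text
tcp [ 532.8 -451.8  110.2] [180.    0.  106.5] gap 85.5 0.0 [ 0.3 -0.3  0.6]
[532.3, -453.1] [67.0, 40.0] 16.5 46.7 [129.0, 76.0, 53.0] 4906 [325, 212]
```

>>> {"name": "apply_moves", "arguments": {"rows": [[-1, -1, 33, 0, 0, 0], [0, 0, 32, 0, 0, 0], [0, 0, 31, 0, 0, 0], [0, 0, 0, 0, 0, 0], [0, 0, 0, 0, 0, 0]]}}

```text
time: 19.52
tool_pos: [532.3, -454.2, 15.2]
tcp_rot: [180.0, 0.1, 106.5]
ft_force: [-0.4, -0.8, 0.3]
finger_gap: 84.9
grip_force: 0.0
```

>>> {"name": "apply_moves", "arguments": {"rows": [[0, 0, 0, 0, 0, 0], [0, 0, 0, 0, 0, 0], [0, 0, 0, 0, 0, 0], [0, 0, 0, 0, 0, 0], [0, 0, 0, 0, 0, 0]], "fingers": 50, "grip_force": 50}}

```text
time: 20.15
tool_pos: [533.0, -455.0, 16.5]
tcp_rot: [179.9, 0.2, 106.4]
ft_force: [0.3, 0.6, 6.5]
finger_gap: 65.7
grip_force: 57.2
```

```bash
python3 - <<'E'
from h import *
s=sense(); print(s['tool_pos'],s['tcp_rot'],s['finger_gap'],s['grip_force'])
plan((532,-453,105,106.4),(566.5,-54,105,86.1))
E
```

```text
[ 533.04730693 -455.01028363   16.50851136] [179.8878539    0.20464498 106.44454054] 65.74598293369336 57.16417372226715
0.0 [1,0,-44,0,0,0]
0.1 [1.2,-0.4,-44.5,0,0,0.001]
  -- wp
0.2 [41,16,0,0,0,0.039]
0.3 [42,15,0,0,0,0.039]
0.4 [43,13,0,0,0,0.039]
1.0 [43,11,0,0,0,0.04]
1.1 [43,9,0,0,0,0.039]
1.2 [44,8,0,0,0,0.04]
1.3 [44,6,0,0,0,0.039]
1.4 [45,4,0,0,0,0.04]
2.0 [44.3,3,0,0,0,0.039]
  -- wp
end [566.5 -54.  105. ] 86.1
```

>>> {"name": "apply_moves", "arguments": {"rows": [[1, 0, -44, 0, 0, 0], [1, 0, -45, 0, 0, 0], [41, 16, 0, 0, 0, 0.039], [42, 15, 0, 0, 0, 0.039], [43, 13, 0, 0, 0, 0.039]]}}

```text
time: 20.78
tool_pos: [543.1, -317.7, 103.5]
tcp_rot: [180.0, 0.0, 99.6]
ft_force: [0.1, -0.2, -0.8]
finger_gap: 64.9
grip_force: 56.3
```

>>> {"name": "apply_moves", "arguments": {"rows": [[43, 11, 0, 0, 0, 0.04], [43, 9, 0, 0, 0, 0.039], [44, 8, 0, 0, 0, 0.04], [44, 6, 0, 0, 0, 0.039], [45, 4, 0, 0, 0, 0.04]]}}

```text
time: 21.4
tool_pos: [561.2, -95.6, 103.5]
tcp_rot: [179.9, 0.0, 88.3]
ft_force: [1.5, -0.0, -1.2]
finger_gap: 65.0
grip_force: 56.2
```

>>> {"name": "apply_moves", "arguments": {"rows": [[44, 3, 0, 0, 0, 0.039], [0, 0, 0, 0, 0, 0], [0, 0, 0, 0, 0, 0], [0, 0, 0, 0, 0, 0], [0, 0, 0, 0, 0, 0]]}}

```text
time: 22.02
tool_pos: [565.2, -54.0, 102.8]
tcp_rot: [180.0, 0.0, 86.1]
ft_force: [0.2, -0.4, -1.1]
finger_gap: 65.1
grip_force: 56.2
```

```bash
python3 - <<'E'
from h import *
look(90,150)
look(50,75)
E
```

```text
tcp [565.2 -54.  102.8] [180.    0.   86.1] gap 65.1 56.2 [ 0.2 -0.4 -1.1]
[565.4, -52.3] [93.0, 41.0] -3.3 134.3 [97.0, 57.0, 41.0] 18197 [327, 261]
tcp [565.2 -53.9 102.8] [-180.     0.    86.1] gap 64.8 56.2 [-0.1  0.6 -1.2]
[569.8, -0.1] [67.0, 47.0] -3.6 64.7 [174.0, 104.0, 72.0] 7948 [328, 140]
```

>>> {"name": "apply_moves", "arguments": {"rows": [[0, 1.5, 24, 0, 0, 0], [0, 0, 23, 0, 0, 0], [0, 0, 21, 0, 0, 0], [0, 0, 0, 0, 0, 0], [3, 0, 0, 0, 0, 0]]}}

```text
time: 22.75
tool_pos: [566.9, -50.4, 34.8]
tcp_rot: [-180.0, 0.0, 86.1]
ft_force: [-0.6, 0.3, -1.3]
finger_gap: 65.2
grip_force: 59.6
```

>>> {"name": "apply_moves", "arguments": {"rows": [[2, 0, 0, 0, 0, 0], [2, 0, 0, 0, 0, 0], [1, 0, 0.5, 0, 0, 0], [0, 0, 0.5, 0, 0, 0], [0, 0, 0, 0, 0, 0]]}}

```text
time: 23.38
tool_pos: [567.2, -45.1, 33.7]
tcp_rot: [-180.0, -0.0, 86.2]
ft_force: [0.2, -0.1, -1.4]
finger_gap: 65.1
grip_force: 59.6
```

>>> {"name": "apply_moves", "arguments": {"rows": [[1, 0, 0, 0, 0, 0], [1, 0, 0, 0, 0, 0], [1, 0, 0.5, 0, 0, 0], [0, 0, 0, 0, 0, 0], [0, 0, 0, 0, 0, 0]]}}

```text
time: 24.0
tool_pos: [567.5, -44.6, 33.8]
tcp_rot: [180.0, 0.2, 86.1]
ft_force: [-2.9, -11.9, 1.9]
finger_gap: 65.1
grip_force: 60.0
```

>>> {"name": "apply_moves", "arguments": {"rows": [[-1, 0, 0.5, 0, 0, 0], [0, 0, 0, 0, 0, 0], [0, 0, 0, 0, 0, 0], [0, 0, -25, 0, 0, 0], [0, 0, -50, 0, 0, 0]], "fingers": 85}}

```text
time: 24.62
tool_pos: [565.1, -42.4, 105.8]
tcp_rot: [-179.7, -0.0, 86.2]
ft_force: [0.1, -0.9, -0.3]
finger_gap: 84.7
grip_force: 0.0
```

```bash
python3 - <<'E'
from h import *
plan((550,-80,140,85),(408,-299.7,110,78.5),start=(567.5,-45,108,86.1))
E
```

```text
0.0 [-18,-8,-16,0,0,0.01]
0.1 [-18.2,-6.9,-16,0,0,0.009]
  -- wp
0.2 [-39,-20,5,0,0,0.019]
0.3 [-39,-20,5,0,0,0.019]
0.4 [-39,-19,5,0,0,0.019]
1.0 [-40,-18,5,0,0,0.019]
1.1 [-40,-17,5,0,0,0.019]
1.2 [-39.6,-17.2,5,0,0,0.019]
  -- wp
end [ 408.  -299.7  110. ] 78.48
```

>>> {"name": "apply_moves", "arguments": {"rows": [[-18, -8, -16, 0, 0, 0.01], [-18, -7, -16, 0, 0, 0.009], [-39, -20, 5, 0, 0, 0.019], [-39, -20, 5, 0, 0, 0.019], [-39, -19, 5, 0, 0, 0.019]]}}

```text
time: 25.25
tool_pos: [476.8, -189.5, 123.7]
tcp_rot: [-179.9, -0.0, 81.7]
ft_force: [-0.0, -0.9, -0.9]
finger_gap: 85.3
grip_force: 0.0
```

>>> {"name": "apply_moves", "arguments": {"rows": [[-40, -18, 5, 0, 0, 0.019], [-40, -17, 5, 0, 0, 0.019], [-40, -17, 5, 0, 0, 0.019], [0, 0, 0, 0, 0, 0], [0, 0, 0, 0, 0, 0]]}}

```text
time: 25.88
tool_pos: [407.5, -297.9, 109.2]
tcp_rot: [-179.9, -0.1, 78.5]
ft_force: [1.8, 0.0, -0.3]
finger_gap: 84.8
grip_force: 0.0
```

>>> {"name": "apply_moves", "arguments": {"rows": [[0, 0, 0, 0, 0, 0], [0, 0, 0, 0, 0, 0], [0, 0, 0, 0, 0, 0], [0, 0, 0, 0, 0, 0], [0, 0, 0, 0, 0, 0]]}}

```text
time: 26.5
tool_pos: [408.4, -298.1, 109.8]
tcp_rot: [180.0, 0.0, 78.6]
ft_force: [0.1, -0.5, 0.3]
finger_gap: 84.9
grip_force: 0.0
```

```bash
python3 - <<'E'
from h import *
look()
E
```

```text
tcp [ 408.4 -298.1  109.8] [180.    0.   78.6] gap 84.9 0.0 [ 0.1 -0.5  0.3]
[408.0, -300.0] [67.0, 41.0] -11.4 46.7 [124.0, 74.0, 51.0] 4942 [326, 214]
[419.9, -366.9] [29.0, 12.0] -0.6 45.8 [82.0, 51.0, 88.0] 440 [358, 289]
```

>>> {"name": "apply_moves", "arguments": {"rows": [[-2, 0, 33, 0, 0, 0], [0, 0, 32, 0, 0, 0], [0, 0, 30.5, 0, 0, 0], [0, 0, 0, 0, 0, 0], [0, 0, 0, 0, 0, 0]]}}

```text
time: 27.18
tool_pos: [408.4, -300.6, 15.4]
tcp_rot: [179.9, 0.0, 78.5]
ft_force: [-0.9, -0.1, 0.2]
finger_gap: 84.9
grip_force: 0.0
```

>>> {"name": "apply_moves", "arguments": {"rows": [[0, 0, 0, 0, 0, 0], [0, 0, 0, 0, 0, 0], [0, 0, 0, 0, 0, 0], [0, 0, 0, 0, 0, 0], [0, 0, 0, 0, 0, 0]], "fingers": 50, "grip_force": 50}}

```text
time: 27.8
tool_pos: [409.1, -301.3, 16.3]
tcp_rot: [179.8, 0.1, 78.5]
ft_force: [-0.7, 0.8, 7.4]
finger_gap: 64.8
grip_force: 56.2
```

```bash
python3 - <<'E'
from h import *
s=sense(); print(s['tool_pos'],s['tcp_rot'],s['finger_gap'],s['grip_force'])
plan((408,-299,105,78.5),(563.5,-94,105,86.1))
E
```

```text
[ 409.13916049 -301.29286852   16.29177156] [1.79831609e+02 1.02677104e-01 7.85463906e+01] 64.80757799986097 56.216216683387756
0.0 [1,-1,-44,0,0,0]
0.1 [1,-0.6,-44.7,0,0,0.001]
  -- wp
0.2 [39,19,0,0,0,-0.022]
0.3 [38,19,0,0,0,-0.022]
0.4 [38,20,0,0,0,-0.022]
1.0 [37,21,0,0,0,-0.022]
1.1 [37,22,0,0,0,-0.022]
1.2 [36.3,23,0,0,0,-0.023]
  -- wp
end [563.5 -94.  105. ] 86.11
```

>>> {"name": "apply_moves", "arguments": {"rows": [[1, -1, -44, 0, 0, 0], [1, 0, -45, 0, 0, 0], [39, 19, 0, 0, 0, -0.022], [38, 19, 0, 0, 0, -0.022], [38, 20, 0, 0, 0, -0.022]]}}

```text
time: 28.42
tool_pos: [485.7, -194.3, 104.2]
tcp_rot: [179.9, 0.0, 82.3]
ft_force: [-0.9, -0.4, -1.1]
finger_gap: 65.4
grip_force: 56.2
```

>>> {"name": "apply_moves", "arguments": {"rows": [[37, 21, 0, 0, 0, -0.022], [37, 22, 0, 0, 0, -0.022], [36, 23, 0, 0, 0, -0.023], [0, 0, 0, 0, 0, 0], [0, 0, 0, 0, 0, 0]]}}

```text
time: 29.05
tool_pos: [562.5, -93.2, 103.5]
tcp_rot: [-180.0, 0.0, 86.2]
ft_force: [0.4, -1.0, -0.0]
finger_gap: 65.0
grip_force: 56.2
```

>>> {"name": "apply_moves", "arguments": {"rows": [[0, 0, 0, 0, 0, 0], [0, 0, 0, 0, 0, 0], [0, 0, 0, 0, 0, 0], [0, 0, 0, 0, 0, 0], [0, 0, 0, 0, 0, 0]]}}

```text
time: 29.68
tool_pos: [562.6, -93.2, 103.3]
tcp_rot: [-180.0, 0.0, 86.2]
ft_force: [-0.3, -1.0, -0.2]
finger_gap: 65.3
grip_force: 56.2
```

```bash
python3 - <<'E'
from h import *
look(90,150)
look(50,75,r=130)
E
```

```text
tcp [562.6 -93.2 103.3] [-180.     0.    86.2] gap 65.3 56.2 [-0.3 -1.  -0.2]
[562.6, -92.1] [93.0, 41.0] -4.5 134.7 [95.0, 56.0, 41.0] 18105 [326, 263]
tcp [562.6 -93.1 103.3] [180.   -0.   86.2] gap 65.1 56.2 [ 0.  -0.4 -0.7]
[569.1, -12.5] [102.0, 67.0] 86.9 64.9 [174.0, 106.0, 74.0] 17961 [327, 96]
```

>>> {"name": "apply_moves", "arguments": {"rows": [[0, 1.5, 24, 0, 0, 0], [0, 0, 23, 0, 0, 0], [0, 0, 21.5, 0, 0, 0], [0, 0, 0, 0, 0, 0], [3, 0, 0, 0, 0, 0]]}}

```text
time: 30.4
tool_pos: [564.3, -90.2, 34.8]
tcp_rot: [-180.0, -0.0, 86.1]
ft_force: [-0.9, 0.1, 0.4]
finger_gap: 64.7
grip_force: 59.2
```

>>> {"name": "apply_moves", "arguments": {"rows": [[2, 0, 0, 0, 0, 0], [2, 0, 0, 0, 0, 0], [1, 0, 0.5, 0, 0, 0], [0, 0, 0.5, 0, 0, 0], [0, 0, 0, 0, 0, 0]]}}

```text
time: 31.02
tool_pos: [564.6, -85.3, 33.7]
tcp_rot: [-180.0, 0.0, 86.2]
ft_force: [-0.9, -0.3, -1.1]
finger_gap: 65.3
grip_force: 59.2
```

>>> {"name": "apply_moves", "arguments": {"rows": [[1, 0, 0, 0, 0, 0], [1, 0, 0, 0, 0, 0], [0, 0, 0.5, 0, 0, 0], [0, 0, 0, 0, 0, 0], [0, 0, 0, 0, 0, 0]]}}

```text
time: 31.65
tool_pos: [564.9, -83.7, 33.5]
tcp_rot: [180.0, 0.0, 86.1]
ft_force: [-0.8, -6.3, 0.8]
finger_gap: 65.4
grip_force: 59.4
```

>>> {"name": "apply_moves", "arguments": {"rows": [[0, 0, 0.5, 0, 0, 0], [0, 0, 0, 0, 0, 0], [0, 0, 0, 0, 0, 0], [0, 0, -25, 0, 0, 0], [0, 0, -50, 0, 0, 0]], "fingers": 85}}

```text
time: 32.28
tool_pos: [562.5, -82.5, 105.8]
tcp_rot: [-179.7, -0.1, 86.2]
ft_force: [1.1, -0.7, 0.6]
finger_gap: 85.2
grip_force: 0.0
```

```bash
python3 - <<'E'
from h import *
s,p,d=snap('scene'); print([ (b['c'].tolist(),b['yaw'],b['z']) for b in blobs('scene',p,d,zlo=34,zhi=75) if b['sz'][0]<80])
print([ (b['c'].tolist(),b['yaw'],b['z'],b['sz'].tolist()) for b in blobs('scene',p,d,zlo=14,zhi=34) if 60<b['sz'][0]<140])
plan((540,-50,150,95),(346,339.7,105,173),start=(565,-84,108,86.1))
E
```

```text
[([334.2, -496.8], 12.6, 51.2), ([411.9, -395.2], 53.2, 50.9), ([674.6, -362.5], -43.5, 49.6), ([566.8, -172.0], 6.4, 44.3), ([346.9, 341.9], 81.5, 44.9), ([428.5, 359.5], 82.8, 44.5), ([488.5, 443.6], 20.7, 54.3), ([784.7, 83.4], -88.6, 40.0), ([785.8, 162.7], 75.0, 39.5)]
[([686.5, -592.6], 15.0, 29.7, [100.0, 27.0]), ([388.8, 185.8], -3.3, 33.0, [104.0, 26.0]), ([759.0, -203.4], -4.2, 31.3, [82.0, 18.0]), ([363.9, 339.0], 84.4, 31.3, [66.0, 9.0]), ([449.1, 358.3], 88.2, 31.9, [65.0, 10.0]), ([501.9, 441.1], 81.1, 30.6, [71.0, 42.0]), ([708.7, 243.0], -47.7, 31.5, [95.0, 8.0]), ([796.0, 293.4], 89.9, 22.1, [125.0, 8.0])]
0.0 [16,-14,-21,0,0,-0.078]
0.1 [17.2,-12,-21,0,0,-0.077]
  -- wp
0.2 [45,-18,5,0,0,-0.151]
0.3 [47,-11,5,0,0,-0.151]
0.4 [48,-3,5,0,0,-0.151]
1.0 [48,4,5,0,0,-0.151]
1.1 [47,11,5,0,0,-0.152]
1.2 [45,18,5,0,0,-0.151]
1.3 [42,25,5,0,0,-0.152]
1.4 [38,30,5,0,0,-0.151]
2.0 [32.1,36,5,0,0,-0.152]
  -- wp
end [346.  339.7 105. ] 173.02
```

>>> {"name": "apply_moves", "arguments": {"rows": [[16, -14, -21, 0, 0, -0.078], [17, -12, -21, 0, 0, -0.077], [45, -18, 5, 0, 0, -0.151], [47, -11, 5, 0, 0, -0.151], [48, -3, 5, 0, 0, -0.151]]}}

```text
time: 32.95
tool_pos: [474.4, 81.4, 134.8]
tcp_rot: [179.9, 0.0, 121.3]
ft_force: [0.3, 0.5, 0.3]
finger_gap: 85.1
grip_force: 0.0
```

>>> {"name": "apply_moves", "arguments": {"rows": [[48, 4, 5, 0, 0, -0.151], [47, 11, 5, 0, 0, -0.152], [45, 18, 5, 0, 0, -0.151], [42, 25, 5, 0, 0, -0.152], [38, 30, 5, 0, 0, -0.151]]}}

```text
time: 33.58
tool_pos: [365.8, 298.3, 110.0]
tcp_rot: [179.9, 0.0, 164.7]
ft_force: [0.6, 0.5, -0.9]
finger_gap: 85.0
grip_force: 0.0
```

>>> {"name": "apply_moves", "arguments": {"rows": [[32, 36, 5, 0, 0, -0.152], [0, 0, 0, 0, 0, 0], [0, 0, 0, 0, 0, 0], [0, 0, 0, 0, 0, 0], [0, 0, 0, 0, 0, 0]]}}

```text
time: 34.2
tool_pos: [346.1, 339.3, 104.9]
tcp_rot: [180.0, 0.0, 173.0]
ft_force: [-1.1, -0.9, -0.8]
finger_gap: 85.0
grip_force: 0.0
```

```bash
python3 - <<'E'
from h import *
look(33,56)
E
```

```text
tcp [346.1 339.3 104.9] [180.   0. 173.] gap 85.0 0.0 [-1.1 -0.9 -0.8]
[346.1, 341.4] [66.0, 40.0] 81.7 41.2 [177.0, 171.0, 135.0] 5009 [329, 211]
[413.7, 360.5] [67.0, 15.0] 89.6 41.0 [166.0, 165.0, 133.0] 1325 [363, 291]
```

>>> {"name": "apply_moves", "arguments": {"rows": [[0, 2, 31, 0, 0, 0.02], [0, 0, 31, 0, 0, 0], [0, 0, 29.5, 0, 0, 0], [0, 0, 0, 0, 0, 0], [0, 0, 0, 0, 0, 0]]}}

```text
time: 34.88
tool_pos: [346.5, 342.2, 14.4]
tcp_rot: [180.0, 0.0, 171.9]
ft_force: [0.6, 0.3, -0.4]
finger_gap: 84.9
grip_force: 0.0
```

>>> {"name": "apply_moves", "arguments": {"rows": [[0, 0, 0, 0, 0, 0], [0, 0, 0, 0, 0, 0], [0, 0, 0, 0, 0, 0], [0, 0, 0, 0, 0, 0], [0, 0, 0, 0, 0, 0]], "fingers": 50, "grip_force": 50}}

```text
time: 35.5
tool_pos: [347.1, 343.0, 15.2]
tcp_rot: [179.9, 0.1, 171.9]
ft_force: [0.2, -0.5, 7.4]
finger_gap: 65.3
grip_force: 56.1
```

```bash
python3 - <<'E'
from h import *
s=sense(); print(s['tool_pos'],s['tcp_rot'],s['finger_gap'],s['grip_force'])
plan((346,341,125,171.5),(480,60,125,120),(561,-134,110,86.1))
E
```

```text
[347.07013111 342.96330564  15.23363242] [1.79865733e+02 1.38865037e-01 1.71936102e+02] 65.34813588981963 56.101895570755005
0.0 [0,-1,-37,0,0,0.003]
0.1 [0,-1,-36,0,0,0.002]
0.2 [0.8,-0.1,-36.8,0,0,0.003]
  -- wp
0.3 [-25,-37,0,0,0,0.128]
0.4 [-29,-33,0,0,0,0.128]
1.0 [-33,-29,0,0,0,0.128]
1.1 [-37,-25,0,0,0,0.129]
1.2 [-40,-20,0,0,0,0.128]
1.3 [-42,-15,0,0,0,0.129]
1.4 [-44,-8.9,0,0,0,0.128]
  -- wp
2.0 [-42,-5,3,0,0,0.118]
2.1 [-42,-1,3,0,0,0.119]
2.2 [-42,5,3,0,0,0.118]
2.3 [-41,9,3,0,0,0.119]
2.4 [-39.1,14.2,3,0,0,0.118]
  -- wp
end [ 561. -134.  110.] 86.11
```

>>> {"name": "apply_moves", "arguments": {"rows": [[0, -1, -37, 0, 0, 0.003], [0, -1, -36, 0, 0, 0.002], [1, 0, -37, 0, 0, 0.003], [-25, -37, 0, 0, 0, 0.128], [-29, -33, 0, 0, 0, 0.128]]}}

```text
time: 36.12
tool_pos: [383.4, 259.9, 124.8]
tcp_rot: [179.9, 0.1, 156.7]
ft_force: [0.8, 0.1, -1.0]
finger_gap: 64.8
grip_force: 55.9
```

>>> {"name": "apply_moves", "arguments": {"rows": [[-33, -29, 0, 0, 0, 0.128], [-37, -25, 0, 0, 0, 0.129], [-40, -20, 0, 0, 0, 0.128], [-42, -15, 0, 0, 0, 0.129], [-44, -9, 0, 0, 0, 0.128]]}}

```text
time: 36.75
tool_pos: [479.1, 57.6, 124.1]
tcp_rot: [179.9, 0.0, 119.8]
ft_force: [-0.4, -0.1, -1.0]
finger_gap: 65.0
grip_force: 55.9
```

>>> {"name": "apply_moves", "arguments": {"rows": [[-42, -5, 3, 0, 0, 0.118], [-42, -1, 3, 0, 0, 0.119], [-42, 5, 3, 0, 0, 0.118], [-41, 9, 3, 0, 0, 0.119], [-39, 14, 3, 0, 0, 0.118]]}}

```text
time: 37.38
tool_pos: [559.8, -136.3, 108.9]
tcp_rot: [179.9, 0.0, 85.9]
ft_force: [-0.6, 0.0, 0.1]
finger_gap: 65.0
grip_force: 55.9
```

>>> {"name": "apply_moves", "arguments": {"rows": [[0, 0, 0, 0, 0, 0], [0, 0, 0, 0, 0, 0], [0, 0, 0, 0, 0, 0], [0, 0, 0, 0, 0, 0], [0, 0, 0, 0, 0, 0]]}}

```text
time: 38.0
tool_pos: [559.1, -134.3, 108.4]
tcp_rot: [180.0, 0.0, 86.2]
ft_force: [0.3, -0.4, -2.2]
finger_gap: 64.7
grip_force: 55.9
```

```bash
python3 - <<'E'
from h import *
look(100,160)
look(50,75,r=230)
E
```

```text
tcp [ 559.1 -134.3  108.4] [180.    0.   86.2] gap 64.7 55.9 [ 0.3 -0.4 -2.2]
[559.3, -133.7] [93.0, 41.0] -3.7 142.3 [147.0, 133.0, 101.0] 17681 [326, 264]
tcp [ 559.1 -134.5  108.5] [180.    0.   86.1] gap 65.0 55.9 [-0.8  0.8 -0.8]
[567.1, -46.7] [112.0, 67.0] 86.5 64.9 [158.0, 97.0, 67.0] 18596 [329, 87]
[753.5, -222.4] [87.0, 57.0] -13.6 59.6 [125.0, 61.0, 44.0] 2677 [537, 295]
```

```bash
python3 - <<'E'
from h import *
s,p,d=look(100,160)
for v in (215,235,255,275,295,310): print(v,world('wrist',[[326,v]],d,s).round(1).tolist(),p[v,326].tolist())
E
```

```text
tcp [ 559.1 -134.6  108.4] [180.    0.   86.1] gap 65.2 55.9 [ 0.6 -0.4 -1.2]
[559.1, -133.9] [92.0, 41.0] -4.5 142.2 [147.0, 133.0, 101.0] 17695 [326, 263]
215 [[560.7, -114.6, 104.4]] [111, 100, 74]
235 [[560.7, -114.0, 131.4]] [114, 103, 78]
255 [[560.2, -122.5, 133.3]] [183, 167, 124]
275 [[559.6, -131.8, 134.2]] [180, 164, 122]
295 [[558.8, -143.3, 133.0]] [181, 166, 123]
310 [[558.3, -151.4, 133.7]] [179, 160, 120]
```

>>> {"name": "apply_moves", "arguments": {"rows": [[6, 2, 25, 0, 0, 0], [0, 0, 25, 0, 0, 0], [0, 0, 23, 0, 0, 0], [0, 0, 0, 0, 0, 0], [0, 0, 0, 0, 0, 0]]}}

```text
time: 38.78
tool_pos: [561.6, -129.1, 35.7]
tcp_rot: [180.0, -0.0, 86.1]
ft_force: [-0.4, 0.7, -0.3]
finger_gap: 64.7
grip_force: 58.0
```

>>> {"name": "apply_moves", "arguments": {"rows": [[2, 0, 0, 0, 0, 0], [1, 0, 0, 0, 0, 0], [1, 0, 0.5, 0, 0, 0], [0, 0, 0.5, 0, 0, 0], [0, 0, 0, 0, 0, 0]]}}

```text
time: 39.4
tool_pos: [561.7, -125.0, 34.2]
tcp_rot: [-180.0, 0.0, 86.1]
ft_force: [-0.8, 0.7, -1.1]
finger_gap: 65.0
grip_force: 58.0
```

>>> {"name": "apply_moves", "arguments": {"rows": [[1, 0, 0, 0, 0, 0], [1, 0, 0, 0, 0, 0], [0, 0, 0.5, 0, 0, 0], [0, 0, 0, 0, 0, 0], [0, 0, 0, 0, 0, 0]]}}

```text
time: 40.02
tool_pos: [562.0, -123.2, 33.9]
tcp_rot: [180.0, 0.0, 86.1]
ft_force: [0.0, -2.6, -1.5]
finger_gap: 64.7
grip_force: 58.1
```

>>> {"name": "apply_moves", "arguments": {"rows": [[1, 0, 0, 0, 0, 0], [0.5, 0, 0.5, 0, 0, 0], [0, 0, 0, 0, 0, 0], [0, 0, 0, 0, 0, 0], [0, 0, 0, 0, 0, 0]]}}

```text
time: 40.65
tool_pos: [562.0, -123.2, 33.8]
tcp_rot: [180.0, 0.1, 86.1]
ft_force: [-2.6, -8.5, 1.5]
finger_gap: 64.7
grip_force: 58.4
```

>>> {"name": "apply_moves", "arguments": {"rows": [[0, 0, 0, 0, 0, 0], [0, 0, 0, 0, 0, 0], [0, 0, 0, 0, 0, 0], [0, 0, -25, 0, 0, 0], [0, 0, -50, 0, 0, 0]], "fingers": 85}}

```text
time: 41.28
tool_pos: [559.8, -120.6, 106.3]
tcp_rot: [-179.7, -0.1, 86.1]
ft_force: [1.4, -0.6, 0.7]
finger_gap: 84.7
grip_force: 0.0
```

>>> {"name": "apply_moves", "arguments": {"rows": [[-10, -12, -40, 0, 0, 0], [-10, -12, -40, 0, 0, 0], [-10, -12, -40, 0, 0, 0], [0, 0, 0, 0, 0, 0], [0, 0, 0, 0, 0, 0]]}}

```text
time: 41.9
tool_pos: [524.0, -148.8, 227.8]
tcp_rot: [-180.0, -0.0, 86.1]
ft_force: [-0.1, 0.4, -0.5]
finger_gap: 84.8
grip_force: 0.0
```

```bash
python3 - <<'E'
from h import *
s,p,d=look(50,75,r=230); save(p,'w4.png')
print(s['tool_pos'])
look(46,75,r=230); look(34,46,r=230)
s,p,d=snap('scene'); print([(np.round(x['xyz']).tolist(),round(x['confidence'],2)) for m in ('wedge','wedge_head') for x in models.place_of(m,'scene')])
E
```

```text
tcp [ 524.  -148.8  227.8] [-180.    -0.    86.1] gap 84.8 0.0 [-0.1  0.4 -0.5]
[566.4, -52.9] [182.0, 67.0] 86.2 64.7 [171.0, 125.0, 96.0] 11429 [362, 87]
[724.5, -257.8] [123.0, 59.0] 89.9 57.9 [124.0, 60.0, 43.0] 2738 [492, 250]
[ 523.95916179 -148.78314842  227.75761064]
tcp [ 523.6 -148.5  226.9] [-179.9   -0.    86.1] gap 84.8 0.0 [-0.1  0.7 -0.6]
[566.6, -52.5] [182.0, 67.0] 86.8 64.7 [171.0, 126.0, 96.0] 11340 [363, 87]
[724.0, -256.4] [121.0, 59.0] -90.0 57.9 [119.0, 58.0, 42.0] 2860 [493, 249]
tcp [ 523.5 -148.4  226.5] [-1.799e+02 -1.000e-01  8.610e+01] gap 85.1 0.0 [-0.   0.4 -1. ]
[559.5, -172.7] [90.0, 27.0] 3.2 41.8 [111.0, 87.0, 62.0] 1855 [360, 196]
[715.2, -236.3] [106.0, 31.0] 62.9 44.6 [41.0, 33.0, 26.0] 403 [488, 239]
[418.1, -374.1] [23.0, 21.0] 55.4 45.4 [93.0, 49.0, 109.0] 171 [263, 337]
[([402.0, 185.0, -3.0], 0.73), ([343.0, 189.0, 18.0], 0.73)]
```

View pics/w4.png

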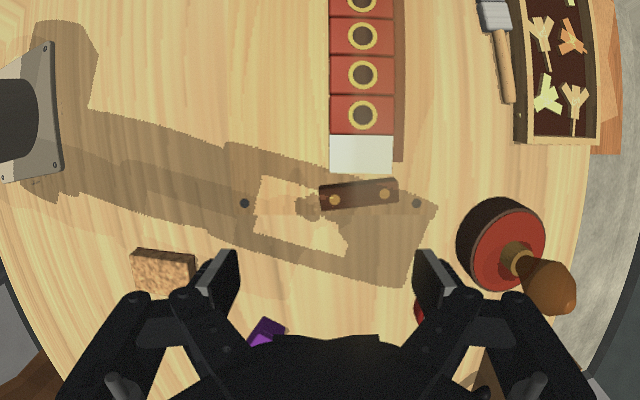

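```bash
python3 - <<'E'
from h import *
plan((385,187,150,176))
E
```

```text
0.0 [36,-18,9,0,0,-0.174]
0.1 [39,-11,9,0,0,-0.174]
0.2 [40,-5,8,0,0,-0.174]
0.3 [40,3,9,0,0,-0.174]
0.4 [39,9,8,0,0,-0.175]
1.0 [37,16,9,0,0,-0.174]
1.1 [34,22,8,0,0,-0.175]
1.2 [29,28,9,0,0,-0.174]
1.3 [23.9,33.1,8.1,0,0,-0.175]
  -- wp
end [385. 187. 150.] 176.02
```

>>> {"name": "apply_moves", "arguments": {"rows": [[36, -18, 9, 0, 0, -0.174], [39, -11, 9, 0, 0, -0.174], [40, -5, 8, 0, 0, -0.174], [40, 3, 9, 0, 0, -0.174], [39, 9, 8, 0, 0, -0.175]]}}

```text
time: 42.82
tool_pos: [446.4, 38.1, 184.6]
tcp_rot: [-180.0, -0.0, 136.3]
ft_force: [0.2, -0.3, -0.0]
finger_gap: 85.4
grip_force: 0.0
```

>>> {"name": "apply_moves", "arguments": {"rows": [[37, 16, 9, 0, 0, -0.174], [34, 22, 8, 0, 0, -0.175], [29, 28, 9, 0, 0, -0.174], [24, 33, 8, 0, 0, -0.175], [0, 0, 0, 0, 0, 0]]}}

```text
time: 43.45
tool_pos: [383.7, 188.4, 150.2]
tcp_rot: [-180.0, -0.1, 176.3]
ft_force: [-0.7, -0.2, -0.3]
finger_gap: 84.8
grip_force: 0.0
```

>>> {"name": "apply_moves", "arguments": {"rows": [[0, 0, 0, 0, 0, 0], [0, 0, 0, 0, 0, 0], [0, 0, 0, 0, 0, 0], [0, 0, 0, 0, 0, 0], [0, 0, 0, 0, 0, 0]]}}

```text
time: 44.08
tool_pos: [385.5, 186.3, 151.3]
tcp_rot: [180.0, 0.0, 176.0]
ft_force: [-0.4, 0.2, -0.1]
finger_gap: 84.7
grip_force: 0.0
```

```bash
python3 - <<'E'
from h import *
s,p,d=look(22,40,r=110); save(p,'w5.png')
v,u=np.nonzero(d>0); X=world('wrist',np.c_[u,v],d,s); k=(X[:,2]>26)&(X[:,2]<36)&(abs(X[:,0]-400)<100)&(abs(X[:,1]-187)<45); T=X[k]
# pca direction and edges along it
for x0 in range(330,475,10):
    m=abs(T[:,0]-x0)<3
    if m.sum()>5: print(x0,np.percentile(T[m,1],[1,99]).round(1),m.sum())
print(T[:,0].min(),T[:,0].max())
E
```

```text
tcp [385.5 186.3 151.3] [180.   0. 176.] gap 84.7 0.0 [-0.4  0.2 -0.1]
[404.2, 183.3] [130.0, 25.0] -2.8 31.3 [133.0, 88.0, 53.0] 2883 [323, 208]
340 [180.8 194.8] 67
350 [174.3 198.5] 195
360 [173.7 198. ] 196
370 [173.7 197.4] 185
380 [174.5 196.8] 175
390 [175.6 196.2] 155
400 [176.1 195.6] 141
410 [176.7 195. ] 134
420 [177.9 194.5] 113
430 [178.7 193.9] 96
440 [179.  193.3] 91
450 [180.2 192.8] 75
460 [180.5 193.2] 68
470 [180.9 192.7] 25
339.5035433938522 469.2692563587705
```

View pics/w5.png

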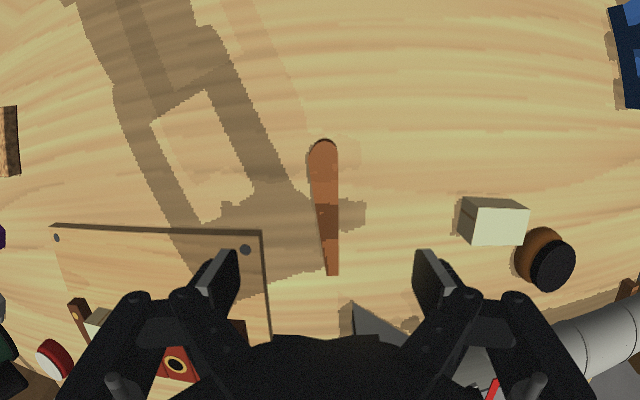

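>>> {"name": "apply_moves", "arguments": {"rows": [[16, -1.5, 40, 0, 0, -0.012], [15, -1, 40, 0, 0, 0], [0, 0, 35, 0, 0, 0], [0, 0, 20, 0, 0, 0], [0, 0, 0, 0, 0, 0]]}}

```text
time: 44.75
tool_pos: [352.6, 185.4, 14.8]
tcp_rot: [-179.9, -0.2, 176.7]
ft_force: [0.2, -0.2, 1.0]
finger_gap: 84.9
grip_force: 0.0
```

>>> {"name": "apply_moves", "arguments": {"rows": [[0, 0, 0, 0, 0, 0], [0, 0, 0, 0, 0, 0], [0, 0, 0, 0, 0, 0], [0, 0, 0, 0, 0, 0], [0, 0, 0, 0, 0, 0]]}}

```text
time: 45.38
tool_pos: [354.4, 186.1, 16.4]
tcp_rot: [180.0, 0.0, 176.7]
ft_force: [0.6, -0.6, 0.4]
finger_gap: 85.0
grip_force: 0.0
```

```bash
python3 - <<'E'
from h import *
s,p,d=look(22,40,r=110)
E
```

```text
tcp [354.4 186.1  16.4] [180.    0.  176.7] gap 85.0 0.0 [ 0.6 -0.6  0.4]
[369.6, 185.4] [61.0, 26.0] -0.2 31.1 [94.0, 61.0, 36.0] 4836 [325, 286]
[351.6, 141.3] [23.0, 7.0] 1.9 39.1 [32.0, 31.0, 29.0] 332 [229, 272]
[355.8, 228.9] [24.0, 6.0] -18.8 39.1 [55.0, 50.0, 41.0] 335 [423, 272]
```

>>> {"name": "apply_moves", "arguments": {"rows": [[0, 0, 5, 0, 0, 0], [0, 0, 4, 0, 0, 0], [0, 0, 0, 0, 0, 0], [0, 0, 0, 0, 0, 0], [0, 0, 0, 0, 0, 0]]}}

```text
time: 46.05
tool_pos: [354.4, 186.1, 7.4]
tcp_rot: [180.0, 0.0, 176.7]
ft_force: [0.3, 0.2, -0.4]
finger_gap: 85.0
grip_force: 0.0
```

>>> {"name": "apply_moves", "arguments": {"rows": [[0, 0, 0, 0, 0, 0], [0, 0, 0, 0, 0, 0], [0, 0, 0, 0, 0, 0], [0, 0, 0, 0, 0, 0], [0, 0, 0, 0, 0, 0]], "fingers": 10, "grip_force": 60}}

```text
time: 46.68
tool_pos: [354.6, 186.2, 7.6]
tcp_rot: [180.0, 0.0, 176.7]
ft_force: [0.6, 0.6, 2.9]
finger_gap: 24.4
grip_force: 59.2
```

>>> {"name": "apply_moves", "arguments": {"rows": [[0, 0, 0, 0, 0, 0], [0, 0, 0, 0, 0, 0], [0, 0, 0, 0, 0, 0], [0, 0, -20, 0, 0, 0], [0, 0, -40, 0, 0, 0]]}}

```text
time: 47.3
tool_pos: [351.8, 185.0, 65.6]
tcp_rot: [-179.9, -0.3, 176.7]
ft_force: [0.4, -0.1, -0.3]
finger_gap: 24.4
grip_force: 58.9
```

>>> {"name": "apply_moves", "arguments": {"rows": [[0, 0, -30, 0, 0, 0], [0, 0, 0, 0, 0, 0], [0, 0, 0, 0, 0, 0], [0, 0, 0, 0, 0, 0], [0, 0, 0, 0, 0, 0]]}}

```text
time: 47.92
tool_pos: [353.5, 185.7, 96.2]
tcp_rot: [-179.9, -0.1, 176.7]
ft_force: [-1.0, 0.5, -1.0]
finger_gap: 24.1
grip_force: 58.9
```

```bash
cat >> h.py <<'E'
def wedge(zlo,zhi):
    """straight(+y) and tapered edges of the held wedge ahead of the fingers"""
    s,p,d=snap('wrist'); t=np.array(s['tool_pos']); print('tcp',t.round(1),np.round(s['tcp_rot'],1),'gap',round(s['finger_gap'],1),round(s['grip_force'],1),np.round(s['ft_force'],1))
    v,u=np.nonzero(d>0); X=world('wrist',np.c_[u,v],d,s)
    k=(X[:,2]>zlo)&(X[:,2]<zhi)&(X[:,0]>t[0]-40)&(X[:,0]<t[0]+130)&(abs(X[:,1]-t[1])<35); T=X[k]
    for x0 in np.arange(-16,124,10):
        m=abs(T[:,0]-t[0]-x0)<2
        if m.sum()>5: print(round(t[0]+x0,1),np.percentile(T[m,1],[1,99]).round(1),np.median(T[m,2]).round(1),m.sum())
    print('x',np.percentile(T[:,0],[.2,99.8]).round(1)); return s,p,d
E
python3 - <<'E'
from h import *
s,p,d=wedge(90,135); save(p,'w6.png')
E
```

```text
tcp [353.5 185.7  96.2] [-1.799e+02 -1.000e-01  1.767e+02] gap 24.1 58.9 [-1.   0.5 -1. ]
337.5 [182.5 191.3] 106.0 391
347.5 [161.9 211.5] 118.9 1080
357.5 [172.  198.7] 119.3 518
367.5 [173.2 196.7] 118.9 353
377.5 [174.2 196.6] 118.8 311
387.5 [174.5 196. ] 118.8 234
x [338.4 389.8]
```

View pics/w6.png

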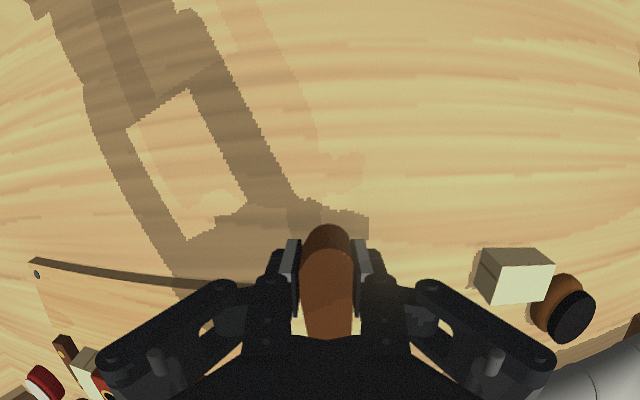

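```bash
python3 - <<'E'
from h import *
plan((395,20,100,176.3),(367.6,-145.3,100,176.1),(367.6,-145.3,40,176.1,30))
E
```

```text
0.0 [-13,-41,-1,0,0,0.002]
0.1 [-13,-41,-1,0,0,0.002]
0.2 [-13,-41,-1,0,0,0.001]
0.3 [-12.3,-40,-0.6,0,0,0.002]
  -- wp
0.4 [4,-42,0,0,0,0.001]
1.0 [4,-42,0,0,0,0.001]
1.1 [4,-41,0,0,0,0.001]
1.2 [4.4,-41.8,0,0,0,0]
  -- wp
1.3 [0,0,20,0,0,0]
1.4 [0,0,20,0,0,0]
2.0 [0,0,20,0,0,0]
  -- wp
end [ 367.6 -145.3   40. ] 176.12
```

>>> {"name": "apply_moves", "arguments": {"rows": [[-13, -41, -1, 0, 0, 0.002], [-13, -41, -1, 0, 0, 0.002], [-13, -41, -1, 0, 0, 0.001], [-12, -40, -1, 0, 0, 0.002], [4, -42, 0, 0, 0, 0.001]]}}

```text
time: 48.6
tool_pos: [389.1, -22.8, 101.4]
tcp_rot: [-180.0, 0.0, 176.2]
ft_force: [-0.5, -0.8, -0.4]
finger_gap: 24.1
grip_force: 59.1
```

>>> {"name": "apply_moves", "arguments": {"rows": [[4, -42, 0, 0, 0, 0.001], [4, -41, 0, 0, 0, 0.001], [4, -42, 0, 0, 0, 0], [0, 0, 20, 0, 0, 0], [0, 0, 20, 0, 0, 0]]}}

```text
time: 49.22
tool_pos: [368.2, -146.1, 60.8]
tcp_rot: [-180.0, 0.0, 176.0]
ft_force: [-0.2, 0.2, -1.5]
finger_gap: 24.3
grip_force: 59.2
```

>>> {"name": "apply_moves", "arguments": {"rows": [[0, 0, 20, 0, 0, 0], [0, 0, 0, 0, 0, 0], [0, 0, 0, 0, 0, 0], [0, 0, 0, 0, 0, 0], [0, 0, 0, 0, 0, 0]]}}

```text
time: 49.85
tool_pos: [368.9, -145.6, 42.0]
tcp_rot: [-180.0, 0.1, 176.1]
ft_force: [0.5, -0.5, -0.5]
finger_gap: 24.5
grip_force: 59.2
```

```bash
python3 - <<'E'
from h import *
s=sense(); print(s['tool_pos'],s['tcp_rot'],s['finger_gap'],s['grip_force'])
for n in ('scene','side'):
    s,p,d=snap(n); print([(np.round(x['xyz']).tolist(),round(x['confidence'],2)) for m in ('wedge','wedge_head') for x in models.place_of(m,n)])
    save(cv2.resize(p[150:260,220:400] if n=='scene' else p[170:280,220:400],None,fx=4,fy=4,interpolation=cv2.INTER_CUBIC),n+'1.png')
E
```

```text
[ 368.85996713 -145.58443891   42.04067641] [-1.79963756e+02  7.11760282e-02  1.76124081e+02] 24.493084842039675 59.19305428862572
[([417.0, -145.0, 31.0], 0.58), ([562.0, -117.0, 19.0], 0.39), ([565.0, -45.0, 16.0], 0.54), ([356.0, -142.0, 49.0], 0.5), ([569.0, -4.0, 16.0], 0.41)]
[([421.0, -152.0, 35.0], 0.71), ([559.0, -162.0, 13.0], 0.53), ([564.0, -40.0, 21.0], 0.46), ([356.0, -142.0, 49.0], 0.6), ([565.0, -85.0, 22.0], 0.27)]
```

View pics/scene1.png

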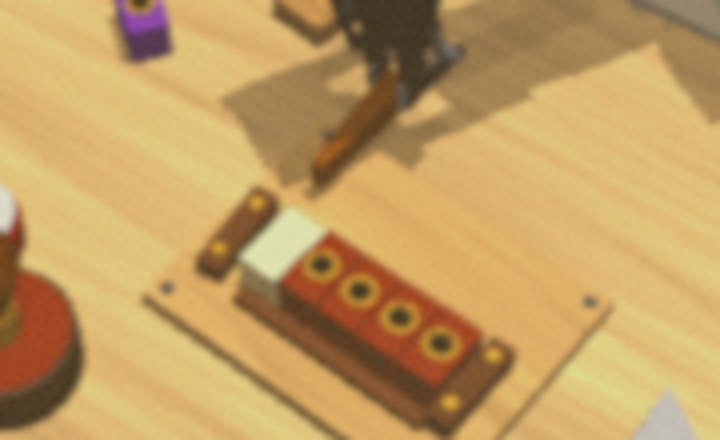

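>>> {"name": "apply_moves", "arguments": {"rows": [[0, 0, 8, 0, 0, 0], [0, 0, 7, 0, 0, 0], [-10, 0, 0, 0, 0, 0], [-15, 0, 0, 0, 0, 0], [-10, 0, 0, 0, 0, 0]]}}

```text
time: 50.78
tool_pos: [404.0, -147.7, 26.1]
tcp_rot: [180.0, -0.0, 176.1]
ft_force: [-0.8, 0.0, -1.3]
finger_gap: 24.4
grip_force: 59.0
```

>>> {"name": "apply_moves", "arguments": {"rows": [[-10, 0, 0, 0, 0, 0], [-10, 0, 0, 0, 0, 0], [-10, 0.3, 0, 0, 0, 0], [-10, 0.3, 0, 0, 0, 0], [0, 0, 0, 0, 0, 0]]}}

```text
time: 51.4
tool_pos: [443.9, -149.9, 26.5]
tcp_rot: [-180.0, 0.0, 176.1]
ft_force: [-0.2, 0.4, -1.0]
finger_gap: 24.6
grip_force: 59.0
```

```bash
python3 - <<'E'
from h import *
s=sense(); print(s['tool_pos'],s['tcp_rot'],s['finger_gap'],s['grip_force'],s['ft_force'])
d=np.array(s['tool_pos'])[:2]-[487.5,-150.5]; print('board rel',d@[.9977,-.068],d@[.068,.9977])
E
```

```text
[ 443.91218981 -149.90209676   26.45832384] [-1.79989891e+02  2.29831412e-02  1.76135863e+02] 24.562665118818828 59.04305499047041 [-0.19336865  0.42848551 -0.95038687]
board rel -43.5282156448113 -2.3674430316764328
```

>>> {"name": "apply_moves", "arguments": {"rows": [[-5, 0.2, 0, 0, 0, 0], [-5, 0.3, 0, 0, 0, 0], [-5, 0.3, 0, 0, 0, 0], [-5, 0.3, 0, 0, 0, 0], [0, 0, 0, 0, 0, 0]]}}

```text
time: 52.02
tool_pos: [463.6, -150.1, 26.4]
tcp_rot: [-180.0, 0.0, 176.1]
ft_force: [-0.5, 0.0, -0.9]
finger_gap: 24.5
grip_force: 59.0
```

>>> {"name": "apply_moves", "arguments": {"rows": [[-2, 0, 0, 0, 0, 0], [-2, 0, 0, 0, 0, 0], [0, 0, 0, 0, 0, 0], [0, 0, 0, 0, 0, 0], [0, 0, 0, 0, 0, 0]]}}

```text
time: 52.65
tool_pos: [467.1, -150.3, 26.3]
tcp_rot: [180.0, -0.0, 176.1]
ft_force: [0.5, -0.6, -0.6]
finger_gap: 24.5
grip_force: 59.0
```

>>> {"name": "apply_moves", "arguments": {"rows": [[-2, 0.2, 0, 0, 0, 0], [-2, 0.2, 0, 0, 0, 0], [-2, 0, 0.3, 0, 0, 0], [0, 0, 0.4, 0, 0, 0], [0, 0, 0, 0, 0, 0]]}}

```text
time: 53.28
tool_pos: [473.4, -150.4, 25.7]
tcp_rot: [-180.0, 0.0, 176.1]
ft_force: [0.1, -0.9, 0.4]
finger_gap: 24.4
grip_force: 59.2
```

>>> {"name": "apply_moves", "arguments": {"rows": [[0, 0, 0, 0, 0, 0], [0, 0, 0, 0, 0, 0], [0, 0, 0, 0, 0, 0], [0, 0, -25, 0, 0, 0], [0, 0, -30, 0, 0, 0]], "fingers": 60}}

```text
time: 53.9
tool_pos: [472.4, -150.0, 80.5]
tcp_rot: [180.0, -0.1, 176.1]
ft_force: [0.4, 0.3, -0.3]
finger_gap: 60.3
grip_force: 0.0
```

>>> {"name": "apply_moves", "arguments": {"rows": [[30, 0, -20, 0, 0, 0], [30, 0, 0, 0, 0, 0], [20, 0, 0, 0, 0, 0], [0, 0, 0, 0, 0, 0], [0, 0, 0, 0, 0, 0]], "fingers": 0, "grip_force": 30}}

```text
time: 54.52
tool_pos: [394.1, -145.1, 100.9]
tcp_rot: [-180.0, 0.1, 176.1]
ft_force: [-0.3, -0.2, -0.7]
finger_gap: 0.3
grip_force: 0.0
```

```bash
python3 - <<'E'
from h import *
s,p,d=snap('wrist'); save(p,'w7.png'); print(s['tool_pos'],s['tcp_rot'],s['finger_gap'])
v,u=np.nonzero(d>0); X=world('wrist',np.c_[u,v],d,s); k=(X[:,2]>42)&(X[:,2]<54)&(X[:,0]>410)&(X[:,0]<620)&(X[:,1]>-175)&(X[:,1]<-120)
T=X[k]; 
for x0 in range(440,600,10):
    m=abs(T[:,0]-x0)<2
    if m.sum()>5: print(x0,np.percentile(T[m,1],[1,99]).round(1),np.median(T[m,2]).round(1),m.sum())
print(np.percentile(T[:,0],[.3,99.7]))
E
```

```text
[ 394.06959769 -145.11170857  100.88306528] [-1.79984134e+02  5.65272632e-02  1.76104411e+02] 0.3277219128479773
480 [-154.7 -147.8] 48.4 35
490 [-155.4 -148. ] 48.2 38
500 [-156.7 -147.9] 48.3 14
[476.71885815 499.72110922]
```

View pics/w7.png

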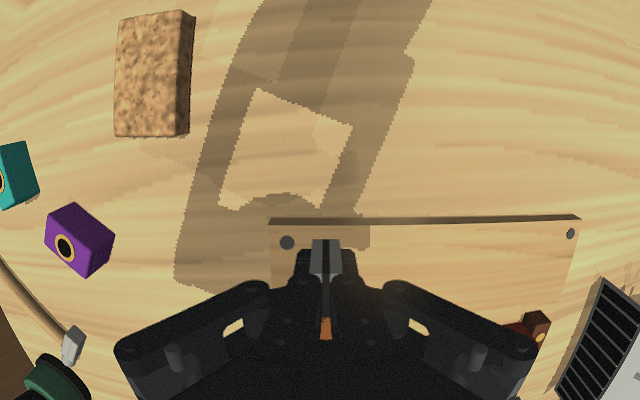

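>>> {"name": "apply_moves", "arguments": {"rows": [[0, 2, 25, 0, 0, 0], [0, 0, 25, 0, 0, 0], [0, 0, 24, 0, 0, 0], [-15, 0, 0, 0, 0, 0], [-15, 0, 0, 0, 0, 0]]}}

```text
time: 55.2
tool_pos: [424.1, -144.8, 25.9]
tcp_rot: [180.0, -0.1, 176.1]
ft_force: [-0.3, -0.4, 0.6]
finger_gap: 0.0
grip_force: 0.0
```

>>> {"name": "apply_moves", "arguments": {"rows": [[-8, 0, 0, 0, 0, 0], [-4, 0, 0, 0, 0, 0], [-4, 0, 0, 0, 0, 0], [-3, 0, 0, 0, 0, 0], [0, 0, 0, 0, 0, 0]]}}

```text
time: 55.82
tool_pos: [442.5, -146.3, 26.7]
tcp_rot: [-180.0, 0.0, 176.1]
ft_force: [0.5, 0.4, 0.2]
finger_gap: -0.3
grip_force: 0.0
```

>>> {"name": "apply_moves", "arguments": {"rows": [[-2, 0, 0, 0, 0, 0], [-2, 0, 0, 0, 0, 0], [-2, 0, 0, 0, 0, 0], [-1, 0, 0, 0, 0, 0], [0, 0, 0, 0, 0, 0]]}}

```text
time: 56.45
tool_pos: [449.4, -146.7, 26.6]
tcp_rot: [-180.0, -0.0, 176.1]
ft_force: [0.1, -0.4, -0.6]
finger_gap: -0.2
grip_force: 0.0
```

>>> {"name": "apply_moves", "arguments": {"rows": [[-1, 0, 0, 0, 0, 0], [-1, 0, 0, 0, 0, 0], [-1, 0, 0, 0, 0, 0], [-1, 0, 0, 0, 0, 0], [-1, 0, 0, 0, 0, 0]]}}

```text
time: 57.08
tool_pos: [454.4, -147.1, 26.6]
tcp_rot: [-180.0, -0.0, 176.1]
ft_force: [0.1, 0.5, -1.0]
finger_gap: 0.1
grip_force: 0.2
```

>>> {"name": "apply_moves", "arguments": {"rows": [[-1, 0, 0, 0, 0, 0], [-1, 0, 0, 0, 0, 0], [-1, 0, 0, 0, 0, 0], [0, 0, 0, 0, 0, 0], [0, 0, 0, 0, 0, 0]]}}

```text
time: 57.7
tool_pos: [457.4, -147.3, 26.6]
tcp_rot: [180.0, 0.0, 176.1]
ft_force: [0.0, -0.0, -0.5]
finger_gap: 0.3
grip_force: 0.0
```

>>> {"name": "apply_moves", "arguments": {"rows": [[-1, 0, 0, 0, 0, 0], [-1, 0, 0, 0, 0, 0], [-1, 0, 0, 0, 0, 0], [0, 0, 0, 0, 0, 0], [0, 0, 0, 0, 0, 0]]}}

```text
time: 58.32
tool_pos: [460.3, -147.4, 26.5]
tcp_rot: [180.0, -0.0, 176.1]
ft_force: [-1.9, 0.2, -0.1]
finger_gap: -0.2
grip_force: 0.5
```

>>> {"name": "apply_moves", "arguments": {"rows": [[-1, 0, 0, 0, 0, 0], [-1, 0, 0, 0, 0, 0], [0, 0, 0, 0, 0, 0], [0, 0, 0, 0, 0, 0], [0, 0, 0, 0, 0, 0]]}}

```text
time: 58.95
tool_pos: [461.7, -147.4, 26.3]
tcp_rot: [180.0, -0.1, 176.1]
ft_force: [-5.2, 0.9, 2.8]
finger_gap: 0.1
grip_force: 2.5
```

```bash
python3 - <<'E'
from h import *
s,p,d=snap('wrist'); save(p,'w8.png'); print(s['tool_pos'],s['ft_force'])
s,p,d=snap('side'); print([(np.round(x['xyz']).tolist(),round(x['confidence'],2)) for m in ('wedge','wedge_head') for x in models.place_of(m,'side')])
E
```

```text
[ 461.68987005 -147.4209038    26.34765173] [-5.21866569  0.91888256  2.84392004]
[([540.0, -154.0, 18.0], 0.74), ([477.0, -149.0, 35.0], 0.59)]
```

>>> {"name": "apply_moves", "arguments": {"rows": [[-0.5, 0, 0, 0, 0, 0], [-0.5, 0, 0, 0, 0, 0], [0, 0, 0, 0, 0, 0], [0, 0, 0, 0, 0, 0], [0, 0, 0, 0, 0, 0]]}}

```text
time: 59.78
tool_pos: [461.7, -147.4, 26.0]
tcp_rot: [180.0, -0.2, 176.1]
ft_force: [-8.5, 1.5, 3.6]
finger_gap: 0.1
grip_force: 4.4
```

>>> {"name": "apply_moves", "arguments": {"rows": [[-0.5, 0, 0, 0, 0, 0], [-0.5, 0, 0, 0, 0, 0], [0, 0, 0, 0, 0, 0], [0, 0, 0, 0, 0, 0], [0, 0, 0, 0, 0, 0]]}}

```text
time: 60.4
tool_pos: [461.8, -147.4, 25.7]
tcp_rot: [180.0, -0.3, 176.1]
ft_force: [-12.1, 0.4, 6.7]
finger_gap: -0.0
grip_force: 6.1
```

>>> {"name": "apply_moves", "arguments": {"rows": [[-0.5, 0, 0, 0, 0, 0], [-0.5, 0, 0, 0, 0, 0], [-0.5, 0, 0, 0, 0, 0], [-0.2, 0, 0, 0, 0, 0], [0, 0, 0, 0, 0, 0]]}}

```text
time: 61.02
tool_pos: [462.0, -147.3, 25.2]
tcp_rot: [179.9, -0.5, 176.1]
ft_force: [-18.5, 0.1, 9.3]
finger_gap: 0.3
grip_force: 9.7
```

>>> {"name": "apply_moves", "arguments": {"rows": [[0, 0, 0, 0, 0, 0], [0, 0, 0, 0, 0, 0], [0, 0, 0, 0, 0, 0], [0, 0, 0, 0, 0, 0], [0, 0, 0, 0, 0, 0]]}}

```text
time: 61.65
tool_pos: [462.0, -147.3, 25.3]
tcp_rot: [179.9, -0.5, 176.1]
ft_force: [-18.3, 0.5, 9.8]
finger_gap: -0.1
grip_force: 9.6
```

>>> {"name": "apply_moves", "arguments": {"rows": [[3, 0, 0, 0, 0, 0], [12, 0, 0, 0, 0, 0], [20, 0, -10, 0, 0, 0], [0, 0, -50, 0, 0, 0], [0, 0, -50, 0, 0, 0]]}}

```text
time: 62.28
tool_pos: [430.4, -145.3, 137.7]
tcp_rot: [180.0, 0.0, 176.1]
ft_force: [1.1, 0.1, 0.4]
finger_gap: -0.2
grip_force: 0.0
```

```bash
python3 - <<'E'
from h import *
s=sense(); print(s['tool_pos'])
for n in ('scene','side'):
  s,p,d=snap(n)
  print([(np.round(x['xyz']).tolist(),round(x['confidence'],2)) for m in ('wedge','wedge_head','damper_grip','damper_axis') for x in models.place_of(m,n)])
  if n=='scene': save(cv2.resize(p[150:260,220:400],None,fx=4,fy=4,interpolation=cv2.INTER_CUBIC),'scene2.png')
plan((470,60,270,100),(546,300,265,23))
E
```

```text
[ 430.38829382 -145.30911185  137.68403476]
[([532.0, -152.0, 14.0], 0.54), ([476.0, -147.0, 37.0], 0.52), ([636.0, 336.0, -7.0], 0.3), ([551.0, 304.0, 158.0], 0.86), ([631.0, 336.0, 157.0], 0.93), ([677.0, -357.0, 4.0], 0.19)]
[([536.0, -153.0, 18.0], 0.6), ([477.0, -149.0, 35.0], 0.58), ([534.0, -155.0, 19.0], 0.26)]
0.0 [-3,26,-17,0,0,0.166]
0.1 [1,26,-17,0,0,0.166]
0.2 [5,26,-17,0,0,0.166]
0.3 [10,24,-17,0,0,0.166]
0.4 [13,22,-17,0,0,0.166]
1.0 [17,20,-17,0,0,0.166]
1.1 [20,17,-16,0,0,0.166]
1.2 [22.7,13.1,-16.8,0,0,0.167]
  -- wp
1.3 [28,15,1,0,0,0.168]
1.4 [30,10,1,0,0,0.168]
2.0 [31,4,1,0,0,0.168]
2.1 [31,-1,0,0,0,0.168]
2.2 [31,-6,1,0,0,0.168]
2.3 [30,-11,0,0,0,0.168]
2.4 [27,-16,1,0,0,0.168]
3.0 [24,-19.8,0,0,0,0.167]
  -- wp
end [546. 300. 265.] 23.02
```

View pics/scene2.png

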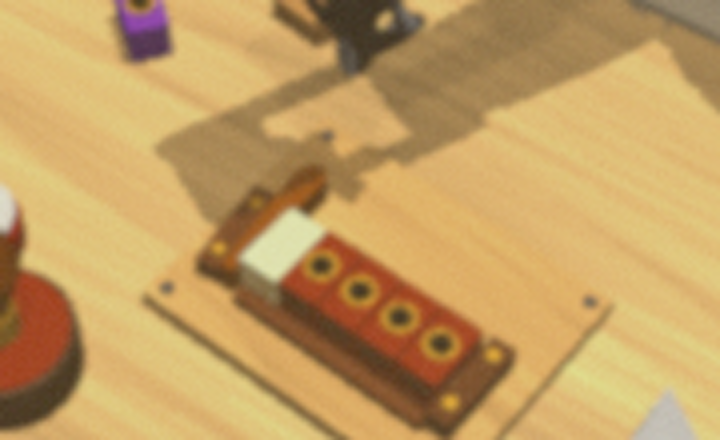

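Wedge is driven home between cleat and packer (crop ~(265,235)); row is closed. Now to the damper.

>>> {"name": "apply_moves", "arguments": {"rows": [[-3, 26, -17, 0, 0, 0.166], [1, 26, -17, 0, 0, 0.166], [5, 26, -17, 0, 0, 0.166], [10, 24, -17, 0, 0, 0.166], [13, 22, -17, 0, 0, 0.166]], "fingers": 60}}

```text
time: 63.4
tool_pos: [455.6, -16.7, 221.3]
tcp_rot: [-179.9, -0.1, 128.3]
ft_force: [0.1, 0.0, -0.4]
finger_gap: 60.1
grip_force: 0.0
```

>>> {"name": "apply_moves", "arguments": {"rows": [[17, 20, -17, 0, 0, 0.166], [20, 17, -16, 0, 0, 0.166], [23, 13, -17, 0, 0, 0.167], [28, 15, 1, 0, 0, 0.168], [30, 10, 1, 0, 0, 0.168]]}}

```text
time: 64.03
tool_pos: [490.6, 121.1, 269.0]
tcp_rot: [-180.0, 0.0, 80.4]
ft_force: [0.1, -0.3, -0.1]
finger_gap: 60.1
grip_force: 0.0
```

>>> {"name": "apply_moves", "arguments": {"rows": [[31, 4, 1, 0, 0, 0.168], [31, -1, 0, 0, 0, 0.168], [31, -6, 1, 0, 0, 0.168], [30, -11, 0, 0, 0, 0.168], [27, -16, 1, 0, 0, 0.168]]}}

```text
time: 64.65
tool_pos: [537.1, 271.2, 265.4]
tcp_rot: [-180.0, 0.1, 32.3]
ft_force: [1.5, 0.2, -0.0]
finger_gap: 60.1
grip_force: 0.0
```

>>> {"name": "apply_moves", "arguments": {"rows": [[24, -20, 0, 0, 0, 0.167], [0, 0, 0, 0, 0, 0], [0, 0, 0, 0, 0, 0], [0, 0, 0, 0, 0, 0], [0, 0, 0, 0, 0, 0]]}}

```text
time: 65.28
tool_pos: [546.6, 299.3, 266.8]
tcp_rot: [180.0, -0.0, 23.0]
ft_force: [0.3, 0.4, -0.2]
finger_gap: 60.0
grip_force: 0.0
```

```bash
python3 - <<'E'
from h import *
s,p,d=snap('wrist'); save(p,'w9.png'); np.savez('/tmp/w9.npz',p=p,d=d); print(s['tool_pos'],s['tcp_rot'])
print(proj('wrist',[[548,301,174],[631.5,335.5,140]],s))
h=cv2.cvtColor(p,cv2.COLOR_RGB2HSV); H,S,V=[h[...,i].astype(int) for i in range(3)]
W=np.zeros(d.shape+(3,)); v,u=np.nonzero(d>0); W[v,u]=world('wrist',np.c_[u,v],d,s)
near=(W[...,2]>115)&(W[...,2]<136)&(np.hypot(W[...,0]-631,W[...,1]-335)<130)
for n,m in (('red',((H<6)|(H>172))&(S>130)),('yellow',(H>20)&(H<33)&(S>130)),('green',(H>45)&(H<85)&(S>100))):
    Q=W[near&m]
    if len(Q)>5: c=np.median(Q,0); print(n,len(Q),c.round(1),np.degrees(np.arctan2(-(c[1]-335.5),-(c[0]-631.5))).round(1))
Q=W[(W[...,2]>162)&(W[...,2]<185)&(np.hypot(W[...,0]-550,W[...,1]-303)<25)]; print('grip',len(Q),Q.mean(0).round(1) if len(Q) else 0, Q.min(0) if len(Q) else 0,Q.max(0) if len(Q) else 0)
for m in ('damper_grip','damper_axis'): print(m,[(np.round(x['xyz'],1).tolist(),round(x['confidence'],2)) for x in models.place_of(m,'wrist')])
E
```

```text
[546.62009278 299.25007857 266.84411775] [ 1.79995044e+02 -1.73022591e-02  2.30155724e+01]
[[323.89036959 199.38966866]
 [325.18710396  86.79191284]]
red 451 [570.9 336.2 126.1] -0.6
yellow 491 [588.8 293.2 126. ] 44.8
green 30 [634.2 291.3 126.4] 93.5
grip 429 [548.1 302.7 173.2] [538.36232473 293.33998028 162.14636136] [555.81438917 311.30901381 176.75672324]
damper_grip [([546.7, 306.7, 153.0], 0.78), ([533.4, -152.5, 20.7], 0.53)]
damper_axis [([634.4, 334.7, 153.6], 0.87), ([472.0, -150.6, 33.2], 0.73), ([678.1, -362.3, 1.1], 0.68), ([753.4, -256.8, -1.3], 0.47)]
```

View pics/w9.png

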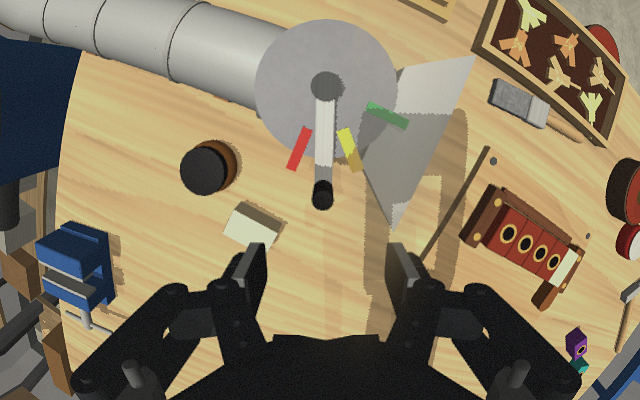

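>>> {"name": "apply_moves", "arguments": {"rows": [[2.5, -2.5, 35, 0, 0, 0], [0, 0, 35, 0, 0, 0], [0, 0, 35, 0, 0, 0], [0, 0, 20, 0, 0, 0], [0, 0, 0, 0, 0, 0]]}}

```text
time: 66.05
tool_pos: [546.8, 302.7, 139.9]
tcp_rot: [180.0, 0.2, 23.0]
ft_force: [0.2, 0.0, -0.4]
finger_gap: 59.9
grip_force: 0.0
```

>>> {"name": "apply_moves", "arguments": {"rows": [[0, 0, 0, 0, 0, 0], [0, 0, 0, 0, 0, 0], [0, 0, 0, 0, 0, 0], [0, 0, 0, 0, 0, 0], [0, 0, 0, 0, 0, 0]], "fingers": 5, "grip_force": 30}}

```text
time: 66.68
tool_pos: [548.9, 303.7, 143.5]
tcp_rot: [180.0, -0.2, 23.0]
ft_force: [-0.4, -0.3, 6.6]
finger_gap: 16.8
grip_force: 29.2
```

```bash
python3 - <<'E'
from h import *
s=sense(); print(s['tool_pos'],s['tcp_rot'],s['finger_gap'],s['grip_force'],s['ft_force'])
t=s['tool_pos']; c=np.array([632,335.8]); v=c-t[:2]; r=np.hypot(*v); th=np.degrees(np.arctan2(v[1],v[0])); print(r,th)
W=[(c[0]-r*np.cos(np.radians(a)),c[1]-r*np.sin(np.radians(a)),t[2],s['tcp_rot'][2]+a-th,12) for a in np.linspace(th,45,6)[1:]]
plan(*W)
E
```

```text
[548.90533697 303.65581292 143.48385113] [ 1.79998941e+02 -1.69081718e-01  2.30195194e+01] 16.780956068544004 29.178303480148315 [-0.40632137 -0.26330871  6.56180405]
89.09529610360289 21.148372477708826
0.0 [0.1,7.4,0,0,0,-0.083]
  -- wp
0.1 [0,7.4,0,0,0,-0.084]
  -- wp
0.2 [0.1,7.4,0,0,0,-0.083]
  -- wp
0.3 [0.1,7.5,0,0,0,-0.083]
  -- wp
0.4 [0,7.4,0,0,0,-0.083]
  -- wp
end [569.  272.8 143.5] 46.85
```

>>> {"name": "apply_moves", "arguments": {"rows": [[0, 7.4, -1, 0, 0, -0.083], [0, 7.4, 0, 0, 0, -0.084], [0, 7.4, 0, 0, 0, -0.083], [0, 7.5, 0, 0, 0, -0.083], [0, 7.4, 0, 0, 0, -0.083]]}}

```text
time: 67.3
tool_pos: [568.7, 272.9, 143.6]
tcp_rot: [180.0, -0.2, 47.0]
ft_force: [3.4, 3.8, 0.6]
finger_gap: 17.0
grip_force: 29.7
```

>>> {"name": "apply_moves", "arguments": {"rows": [[0, 0, 0, 0, 0, 0], [0, 0, 0, 0, 0, 0], [0, 0, 0, 0, 0, 0], [0, 0, 0, 0, 0, 0], [0, 0, 0, 0, 0, 0]]}}

```text
time: 67.92
tool_pos: [568.8, 272.8, 143.6]
tcp_rot: [179.9, -0.2, 46.8]
ft_force: [5.1, 2.5, 0.1]
finger_gap: 17.1
grip_force: 29.7
```

```bash
python3 - <<'E'
from h import *
s=sense(); t=s['tool_pos']; print(t,s['tcp_rot'],s['finger_gap'],s['ft_force'])
v=np.array([632,335.8])-t[:2]; print(np.hypot(*v),np.degrees(np.arctan2(v[1],v[0])))
E
```

```text
[568.79173578 272.78571589 143.59261303] [ 1.79922161e+02 -1.58398985e-01  4.67550832e+01] 17.082187276001417 [5.09635266 2.45205972 0.1114206 ]
89.25292526074576 44.911947329135266
```

Release, rise straight up, and check the lever angle.

>>> {"name": "apply_moves", "arguments": {"rows": [[0, 0, 0, 0, 0, 0], [0, 0, 0, 0, 0, 0], [0, 0, 0, 0, 0, 0], [0, 0, -30, 0, 0, 0], [0, 0, -40, 0, 0, 0]], "fingers": 60}}

```text
time: 68.55
tool_pos: [566.5, 271.8, 211.6]
tcp_rot: [-179.9, 0.2, 46.8]
ft_force: [0.3, 1.0, -0.2]
finger_gap: 60.0
grip_force: 0.0
```

>>> {"name": "apply_moves", "arguments": {"rows": [[-10, 0, -50, 0, 0, 0], [-10, 0, 0, 0, 0, 0], [0, 0, 0, 0, 0, 0], [0, 0, 0, 0, 0, 0], [0, 0, 0, 0, 0, 0]]}}

```text
time: 69.18
tool_pos: [553.5, 257.5, 260.9]
tcp_rot: [-179.9, 0.1, 46.9]
ft_force: [-0.8, 0.1, -0.9]
finger_gap: 60.1
grip_force: 0.0
```

```bash
python3 - <<'E'
from h import *
s,p,d=snap('wrist'); save(p,'w10.png'); print(s['tool_pos'],s['tcp_rot'],s['time'])
W=np.zeros(d.shape+(3,)); v,u=np.nonzero(d>0); W[v,u]=world('wrist',np.c_[u,v],d,s)
Q=W[(W[...,2]>165)&(W[...,2]<185)&(np.hypot(W[...,0]-567,W[...,1]-271)<25)]; c=Q.mean(0); print('grip',len(Q),c.round(1))
for ax in ([632,335.8],[631.5,335.5],[632.5,336]): print(np.degrees(np.arctan2(ax[1]-c[1],ax[0]-c[0])))
# lever arm line fit: brighter strip between plate(126) and grip
A=W[(W[...,2]>129)&(W[...,2]<142)]; r=np.hypot(A[:,0]-632,A[:,1]-336); A=A[(r>20)&(r<78)]
vx,vy,x0,y0=cv2.fitLine(A[:,:2].astype(np.float32),cv2.DIST_HUBER,0,.01,.01).ravel(); print('arm',len(A),np.degrees(np.arctan2(vy,vx)))
h=cv2.cvtColor(p,cv2.COLOR_RGB2HSV).astype(int); H,S=h[...,0],h[...,1]
near=(W[...,2]>115)&(W[...,2]<130)&(np.hypot(W[...,0]-631,W[...,1]-335)<130)
for n,m in (('red',((H<6)|(H>172))&(S>130)),('yellow',(H>20)&(H<33)&(S>130)),('green',(H>45)&(H<85)&(S>100))):
    Q=W[near&m]
    if len(Q)>5: c=np.median(Q,0); print(n,len(Q),c.round(1),np.degrees(np.arctan2(-(c[1]-335.8),-(c[0]-632))).round(1))
E
```

```text
[553.49411787 257.54373827 260.86336119] [-1.79927750e+02  1.38294021e-01  4.68586225e+01] 69.175
grip 432 [567.6 271.6 173.8]
44.931009124151025
45.0202465068021
44.798439930621235
arm 1238 45.29926
red 485 [570.7 336.1 125.9] -0.2
green 11 [635.4 287.7 125.8] 94.0
```

View pics/w10.png

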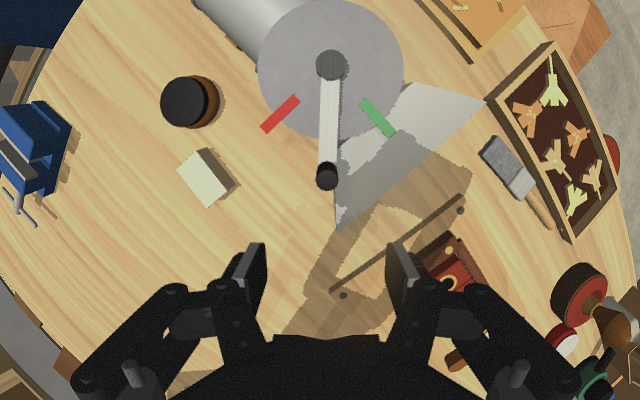

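```bash
python3 - <<'E'
from h import *
for n in ('scene','side'):
    s,p,d=snap(n)
    print(n,[(np.round(x['xyz']).tolist(),round(x['confidence'],2)) for m in ('wedge','wedge_head','lamp1','packer1') for x in models.place_of(m,n)])
    print([(b['c'].tolist(),b['sz'].tolist(),b['yaw'],b['z']) for b in blobs(n,p,d,zlo=52,zhi=75,box=((500,640),(-190,90)))])
print(job.hand_in())
E
```

```text
scene [([534.0, -151.0, 16.0], 0.79), ([431.0, 357.0, 4.0], 0.16), ([479.0, -147.0, 36.0], 0.47), ([753.0, 31.0, 2.0], 0.18), ([568.0, -46.0, 19.0], 0.78), ([339.0, -501.0, -3.0], 0.76), ([567.0, -4.0, 18.0], 0.72), ([636.0, 335.0, -5.0], 0.7), ([572.0, 36.0, 18.0], 0.66), ([565.0, -86.0, 20.0], 0.55), ([413.0, -396.0, 2.0], 0.53), ([504.0, -608.0, 0.0], 0.42), ([429.0, 360.0, 4.0], 0.93), ([561.0, -119.0, 18.0], 0.63)]
[([566.5, -44.3], [206.0, 70.0], 86.3, 67.5)]
side [([536.0, -155.0, 21.0], 0.83), ([415.0, -401.0, 1.0], 0.78), ([756.0, 31.0, -2.0], 0.69), ([574.0, -5.0, 14.0], 0.68), ([565.0, -83.0, 17.0], 0.62), ([572.0, 38.0, 19.0], 0.56), ([568.0, -40.0, 18.0], 0.45), ([432.0, 355.0, -0.0], 0.75), ([562.0, -120.0, 21.0], 0.5)]
[([566.3, -47.4], [209.0, 70.0], 86.7, 66.0)]
the job is handed in; nothing more can be done
None
```

The job is handed in after about 69 s of robot time: the four red lamp blocks and one pine packer are in the row, brass inserts up. The wedge is driven in tight with about 18 N, and the damper lever measures about 45° at the yellow mark.

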